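# Cull the undersized mount and set the float of the specimen holder

## Task

Get the specimen holder ready for polishing: first take out the one resin mount that is smaller across than the others and lay it flat, right way up, in the clear dish, leaving the three good mounts in their cups and the things round about where they are. Then screw the brass cap on the middle post clockwise until it bottoms out, and back it off a quarter turn so that the holder can float. Finish while still holding the cap there in the gripper: do not let go of it at the end.

Things in the scene. Friction and masses are not known exactly. Their poses are not given: they have to be found in the camera images.
- holder: fixed specimen holder: grey disc 168 mm across, 8 mm thick, origin under its centre. Four white plastic cups on it, 58 mm from the middle at 45, 135, 225, 315 degrees from its x axis: 33 mm inside, 41 outside, floor at z = 8 mm, rim at 12. A steel pillar in the middle (32 mm across, shoulder at z = 46 mm) carries the thread and the cap. A red dot lies 70 mm from the middle along +x.
- end_cap: knurled brass cap, round, 31 mm across, 22.5 mm high, screwed on the middle post of the holder; origin at the centre of its underside (46 mm above the worktop when bottomed), z up. A black stripe on its top runs from the middle to the rim along its x axis. Clockwise from above tightens it. Grip it across its sides from above.
- cap_turn (a joint): angle of the cap, rad: 0 is bottomed out (hard stop; the stripe points to the red dot), growing counterclockwise from above as it is backed off; 1.571 is a quarter turn back. Starts between 1.8 and 2.8. The cap rises 0.95 mm per rad (6 mm per turn). Turning takes about 0.06 N m; it stays where it is left.
- specimen5: the odd mount: black resin disc 25 mm across, 14 mm high, with a bright metal spot on top; origin at the centre of its underside. It stands in one of the four cups (not always the same) at the start.
- petri_dish: loose shallow clear dish, 88 mm across, 15 mm high, open at the top, origin at the centre of its underside; its floor is about 2 mm thick. It stands on the worktop to the left of the holder.
- specimen1: good mount: black resin disc 30 mm across, 17 mm high, with a bright metal inset on top; origin at the centre of its underside. It stands in one of the other cups and must stay there.
- specimen2: good mount: black resin disc 30 mm across, 15 mm high, with a bright metal inset on top; origin at the centre of its underside. It stands in one of the other cups and must stay there.
- specimen7: good mount: black resin disc 30 mm across, 16 mm high, with a bright metal inset on top; origin at the centre of its underside. It stands in one of the other cups and must stay there.
- slide_box: bystander: box of slides 30 x 82 x 36 mm, origin at the centre of its underside, behind the holder.
- tweezers: bystander: steel tweezers 136 x 17 x 10 mm lying to the right of the holder, origin under their centre.
- eyepiece: bystander: black eyepiece 39 mm across, 42 mm high, standing behind the holder to the right, origin at the centre of its underside.

How it is judged:
By the outcome, as a careful person would: the job done as asked, in the order asked, and still so for the second after the job is handed in, while the arm keeps its last pose, push and grip.
It also fails if it takes over 72 s, if anything falls off the work surface, if the arm or the gripper's body presses on something with over 40 N, if the wrist force passes 120 N, or if a joint passes its speed limit or range.

## Robot

A 6-joint arm with a two-finger parallel gripper is mounted at the origin on a cart in front of the work surface, level with it; the furniture and walls round the work are solid. World frame = base frame: x ahead of the robot, y to its left, z up, the work surface at z = 0. Lengths are in m, angles in degrees, forces in N, time in s.
With the tool pointing down it reaches from about 0.4 to 0.825 m from the base axis. Payload 7 kg.
Tool frame: the origin (TCP) lies at the very end of the fingers, on their centre line; the grasp point (between the pads) lies 19 mm behind it (r.hold_point_z is the distance from the TCP to the grasp point, in m); z points along the fingers, y is the direction in which the jaws open and shut (so a half turn about z gives the same grasp; the last joint's range is limited). The gripper opens to 88 mm and grips with 3 to 60 N. Pads are 19 mm wide; open, the fingers measure 130 mm over their backs; the gripper's body (78 mm by 193 mm) begins 47 mm behind the grasp point.
Start: joints at [91.45, 20.546, 0.682, 0, -70.136, -16.507], TCP at [0.175, 0.652, 0.227] pointing down, gripper open.
Joint ranges: [-176.03, 176.03], [-82.01, 121.73], [-58.28, 71.71], [-173.87, 95.51], [-174.79, -0.11], [-173.66, 173.66]. Speed limits (degrees/s): [136.94, 136.94, 172.46, 180, 180, 180].

## Interface

Orientations are given as [roll, pitch, yaw] about the fixed x, y, z axes, in that order (R = Rz(yaw) Ry(pitch) Rx(roll)).
In Python, from plant import r gives the robot as it stands. The module is installed in compiled form; this text tells all that it offers.
- The arm moves only by the shell command python3 -m inch 'ROWS' [FORCE]. ROWS is text: rows parted by semicolons, each of 7 numbers parted by spaces: the shift along the tool's x, y, z in m, then the turn, a rotation vector about the tool's x, y, z in rad, then the opening, from 0 (shut) to 1 (fully open). In form: tx ty tz ax ay az jaw; .... A call has 1 to 20 rows; each row shifts and turns the commanded pose from where the row before left it, along the tool's axes as they then stand; what a row does not reach is not made up. A row lasts 1/12 s, in which the tool goes at most 41.7 mm and 7.16 degrees, less where a joint would pass 70% of its speed; a pose out of reach is approached as far as the arm can. A call with a gripper value outside its range is refused whole. The fingers move at their own pace and stop on an object; FORCE is the grip in N (left out, the last holds). Time passes only in rows, so rows that do not move let the fingers close. It gives the time, the measured TCP pose, the force and the opening at its end, in the units of the state.
- r.get_state(): the state, without advancing time (a new reading comes with each control period).
- r.capture(name): name is "scene" or "top"; returns the picture (400x640x3 uint8, red, green, blue); there is no depth.
- r.camera_params(name): a dict with "vfov" (degrees; the focal length in pixels is half the picture's height over the tangent of half this angle, whatever the lens; pixels are square), "cx", "cy" (the principal point, pixels), "distortion" ([k1, k2, p1, p2, k3] as OpenCV has them; the pictures are not rectified), "R" (3x3) and "t" (3): a world point X has camera coordinates R X + t. Camera axes: x right, y down, z forward; pixel columns grow to the right and rows downward; lengths in m; the calibration is good to about 2 mm. A picture is of the moment at which its call begins. camera_params takes no time and is no camera call.
- r.close_job(): hands the job in, once; it reports no verdict.
Trained networks look in the newest picture that a camera, given by its name, has taken for a name from the list of things; names that differ only in an ending like _2 or _b are one class to them, and where a whole thing is asked for, a point or a joint stands for the part that bears it (a point fixed in the world has none). Each returns a list of dicts, best first, with "p" (0 to 1); they miss things now and then, are a little off and sometimes report something else, mostly with a low value. They report only what shows in the picture. A call takes as long as a camera call.
- r.recognise(target, camera): "xy" ([column, row] in pixels, amid what is visible of it).
The state is a dict: "time_s": time; "joints": joint angles; "qd": joint speeds; "joint_torque": joint torques, N m; "tcp_pos": TCP position; "eef_rot": TCP orientation; "contact_force": force on the tool from outside, world axes, zero at the start; "moment": the same for the moment, N m; "gripper_width": finger opening in m.
Only numpy, scipy, OpenCV 4.12 (cv2) and the standard library are available. Lean on these libraries where they do the work, as an engineer would, in place of code of your own. Each camera call takes 0.05 s, during which the arm holds its last target.

## Working session

There is one attempt and no reset: what is moved stays moved. The work goes in short steps, Python scripts to look and compute and a shell command to move; the robot and the scene stay as the last step left them, time stands still between calls to the robot, and variables do not carry over. Pictures are saved under pics/ and viewed, and the job is handed in when it is done.

```bash
mkdir -p pics
python3 - <<'E'
from plant import r
import cv2
s=r.get_state();print(s)
for n in("scene","top"):
    im=r.capture(n);cv2.imwrite(f"pics/{n}0.png",im[:,:,::-1]);print(n,r.camera_params(n))
    for t in ["specimen5","specimen1","petri_dish","end_cap","holder","slide_box","tweezers","eyepiece"]:
        print(t,[(d["p"],d["xy"]) for d in r.recognise(t,n)][:4])
print(r.get_state()["time_s"],r.hold_point_z)
E
```

```text
{'time_s': 0.0, 'joints': array([ 9.14513516e+01,  2.05907090e+01,  6.33308220e-01, -1.95906542e-02,
       -7.01333030e+01, -1.65084839e+01]), 'qd': array([ 0.07180403,  0.06955601,  0.05208714, -0.02853406, -0.12738661,
       -0.04508114]), 'joint_torque': array([-1.32245674e-03, -5.82712162e+01,  2.93047374e+01,  6.99739158e+00,
        7.02534409e-03, -1.61906514e-04]), 'tcp_pos': array([0.17523683, 0.65136243, 0.22562899]), 'eef_rot': array([ 1.79907802e+02, -8.11933018e-03, -1.50637979e+01]), 'contact_force': array([ 0.61809356, -0.14578194,  0.15691148]), 'moment': array([-0.03257109,  0.03549145,  0.00268947]), 'gripper_width': 0.08736140152774642}
scene {'vfov': 49.820495411450906, 'cx': 317.101270560601, 'cy': 197.6870452830769, 'distortion': array([-0.10006241,  0.        ,  0.        ,  0.        ,  0.        ]), 'R': array([[ 0.33720182, -0.94109813, -0.02508455],
       [-0.41060835, -0.12304211, -0.90347187],
       [ 0.84716923,  0.31495229, -0.42791278]]), 't': array([-0.17048233,  0.28752098,  0.69064648])}
specimen5 [(0.63, [313.0, 226.6]), (0.6, [308.9, 216.8]), 
[... 425 characters left out ...]
)]
top {'vfov': 48.75203509984744, 'cx': 312.3164138526778, 'cy': 197.2067444393102, 'distortion': array([0.00987426, 0.        , 0.        , 0.        , 0.        ]), 'R': array([[ 0.01329782, -0.99968532, -0.02127028],
       [-0.99177325, -0.01047811, -0.12757758],
       [ 0.12731456,  0.0227918 , -0.99160049]]), 't': array([0.04601902, 0.55072859, 1.06453454])}
specimen5 [(0.57, [316.7, 207.8]), (0.45, [346.4, 190.6])]
specimen1 [(0.57, [316.7, 207.8]), (0.45, [346.4, 190.6])]
petri_dish [(0.7, [210.9, 216.3])]
end_cap [(0.68, [342.2, 207.3])]
holder [(0.94, [342.2, 209.9])]
slide_box [(0.62, [299.8, 136.4])]
tweezers [(0.63, [430.2, 246.9])]
eyepiece [(0.72, [385.2, 140.8])]
0.9 0.0188
```

Run:
```python
import cv2
im=cv2.imread("pics/top0.png");cv2.imwrite("pics/topc.png",cv2.resize(im[100:300,150:480],(792,480),interpolation=cv2.INTER_CUBIC))
cv2.imwrite("pics/topd.png",cv2.resize(im[160:260,280:405],(750,600),interpolation=cv2.INTER_CUBIC))
im=cv2.imread("pics/scene0.png");cv2.imwrite("pics/scenec.png",cv2.resize(im[150:300,160:460],(800,400),interpolation=cv2.INTER_CUBIC))
```

```text
(no output)
```

View pics/topc.png

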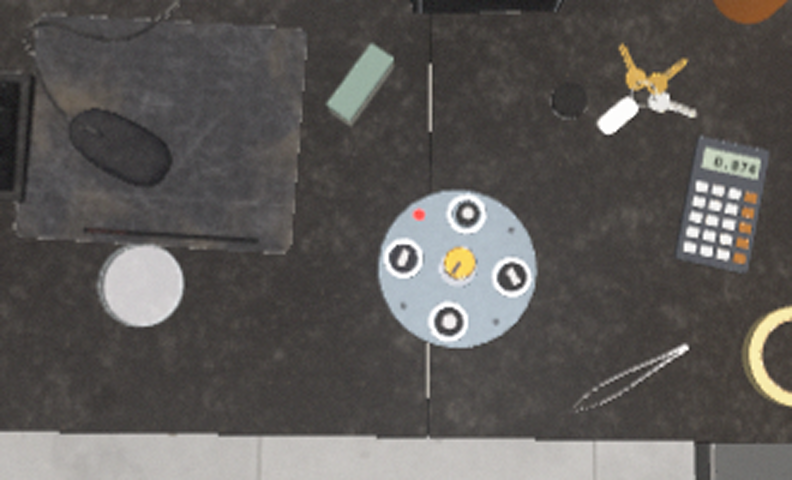

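View pics/topd.png

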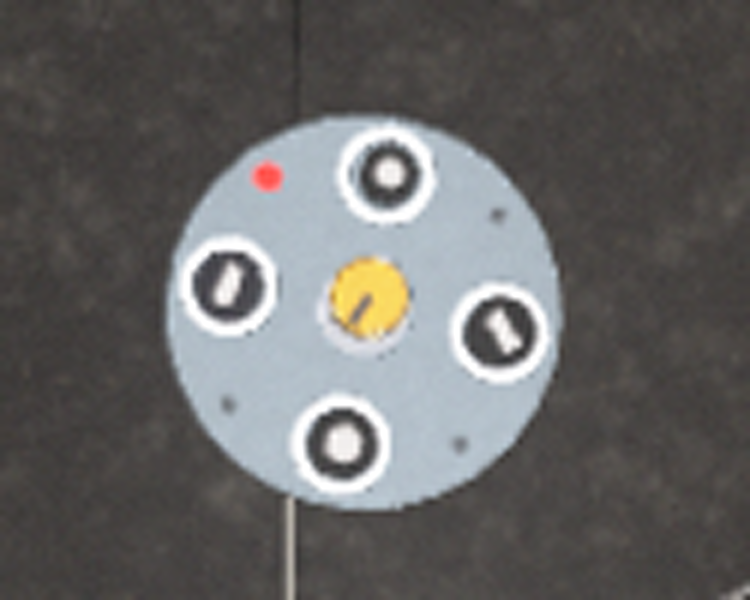

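View pics/scenec.png

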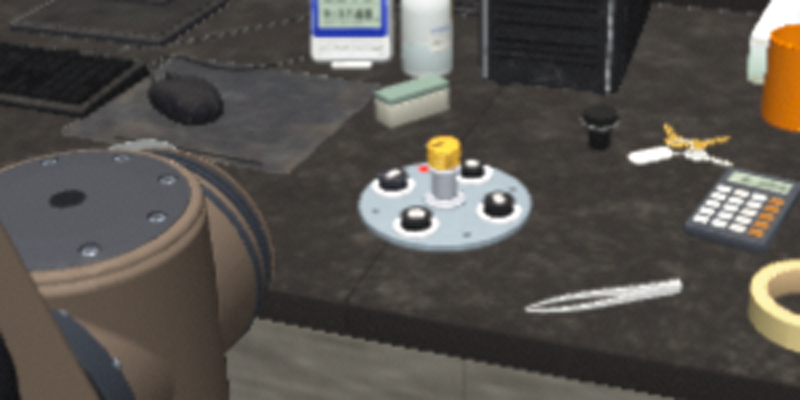

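The top view shows the holder disc centred near (342,210). The upper cup, at about (345,189), holds the smaller mount with a dark crescent beside it. The red dot is near (324.5,189), the stripe points down-left, and the dish is at (209,219). Next I'll measure these.

```bash
cat > h.py <<'E'
import numpy as np,cv2
from plant import r
def P(n):
    c=r.camera_params(n);f=200/np.tan(np.radians(c["vfov"]/2))
    K=np.array([[f,0,c["cx"]],[0,f,c["cy"]],[0,0,1]]);return K,np.array(c["distortion"]),np.array(c["R"]),np.array(c["t"])
def bp(n,uv,z):
    K,D,R,t=P(n);uv=np.array(uv,float).reshape(-1,1,2)
    q=cv2.undistortPoints(uv,K,D).reshape(-1,2);q=np.c_[q,np.ones(len(q))]
    d=q@R;o=-R.T@t
    return o+d*((z-o[2])/d[:,2])[:,None]
def pj(n,X):
    K,D,R,t=P(n);return cv2.projectPoints(np.array(X,float).reshape(-1,3),cv2.Rodrigues(R)[0],t,K,D)[0].reshape(-1,2)
E
python3 - <<'E'
from h import *
im=cv2.imread("pics/top0.png").astype(int);b,g,rr=im[...,0],im[...,1],im[...,2]
def d2p(x,y): return [280+(x+.5)/6-.5,160+(y+.5)/6-.5]
o=bp("top",[0,0],0);K,D,R,t=P("top");print("cam",-R.T@t)
# holder mask
m=((b>110)|(rr>150)).astype(np.uint8);m[:160]=0;m[260:]=0;m[:,:300]=0;m[:,390:]=0
n,l,st,ce=cv2.connectedComponentsWithStats(m);k=1+np.argmax(st[1:,4])
cs=max(cv2.findContours((l==k).astype(np.uint8),0,1)[0],key=len)
w=bp("top",cs.reshape(-1,2),.008)[:,:2]
def circ(w):
    A=np.c_[2*w,np.ones(len(w))];s=np.linalg.lstsq(A,(w**2).sum(1),rcond=None)[0];return s[:2],np.sqrt(s[2]+s[:2]@s[:2])
c,rad=circ(w);print("holder",c,rad)
m=(rr>180)&(g<110);vs=np.argwhere(m);vs=vs[(vs[:,1]>315)&(vs[:,1]<335)&(vs[:,0]>180)&(vs[:,0]<200)]
rd=bp("top",vs.mean(0)[::-1],.008)[0,:2]
v=rd-c;yaw=np.degrees(np.arctan2(v[1],v[0]));print("dot",rd,np.linalg.norm(v),yaw)
# white rings
wm=((rr>215)&(g>215)&(b>215))
for nme,p in dict(up=(388,173),l=(229,287),r=(499,332),lo=(342,443)).items():
    u=d2p(*p);cupc=None
    print(nme,"spec",bp("top",u,.024)[0,:2]-c,np.degrees(np.arctan2(*(bp("top",u,.024)[0,:2]-c)[::-1]))-yaw)
    # dark area
    yy,xx=np.mgrid[:400,:640];mm=(rr<110)&(np.hypot(xx-u[0],yy-u[1])<9)
    print("  dark px",mm.sum(), "cup exp", c+.058*np.array([np.cos(a),np.sin(a)]) if (a:=np.radians(yaw+45)) else 0)
for k in range(4):
    a=np.radians(yaw+45+90*k);X=[*(c+.058*np.array([np.cos(a),np.sin(a)])),.012];print("cup",k,X,pj("top",X))
s0=bp("top",d2p(370,297),.07)[0,:2];s1=bp("top",d2p(352,328),.07)[0,:2];print("cap",s0, np.degrees(np.arctan2(*(s1-s0)[::-1])))
# dish
dm=((rr>130)).astype(np.uint8);dm[:195]=0;dm[245:]=0;dm[:,:180]=0;dm[:,240:]=0
n,l,st,ce=cv2.connectedComponentsWithStats(dm);k=1+np.argmax(st[1:,4])
cs=max(cv2.findContours((l==k).astype(np.uint8),0,1)[0],key=len)
for z in(.002,.015):print("dish",circ(bp("top",cs.reshape(-1,2),z)[:,:2]))
im=cv2.imread("pics/top0.png");cv2.imwrite("pics/dish.png",cv2.resize(im[190:250,170:250],(800,600),interpolation=cv2.INTER_CUBIC))
im=cv2.imread("pics/top0.png");cv2.imwrite("pics/cup.png",cv2.resize(im[178:238,305:385],(800,600),interpolation=cv2.INTER_CUBIC))
E
```

```text
cam [0.41005518 0.02751247 1.12683243]
holder [ 0.51183565 -0.01620964] 0.08565203971804215
dot [0.57521496 0.02307263] 0.07456563355932529 31.790490063003624
up spec [ 0.06301698 -0.01118664] -41.85665238899719
  dark px 49 cup exp [0.52508937 0.04025573]
l spec [0.01410777 0.05507752] 43.842437202752684
  dark px 74 cup exp [0.52508937 0.04025573]
r spec [-0.00349352 -0.0576453 ] -125.25858722382955
  dark px 73 cup exp [0.52508937 0.04025573]
lo spec [-0.05045313  0.00741994] 139.84322118682195
  dark px 63 cup exp [0.52508937 0.04025573]
cup 0 [np.float64(0.5250893733175818), np.float64(0.040255733553507374), 0.012] [[317.24216615 208.24002465]]
cup 1 [np.float64(0.4553702732662123), np.float64(-0.0029559209858312577), 0.012] [[334.08875801 236.00385107]]
cup 2 [np.float64(0.49858192780555094), np.float64(-0.07267502103720065), 0.012] [[361.84918386 219.18286468]]
cup 3 [np.float64(0.5683010278569204), np.float64(-0.02946336649786202), 0.012] [[344.81434138 191.66340105]]
cap [ 0.51770993 -0.01811285] 150.37885478076794
dish (array([0.49708222, 0.31790684]), np.float64(0.043015030532530876))
dish (array([0.49607643, 0.31455067]), np.float64(0.042517893907910276))
```

View pics/dish.png

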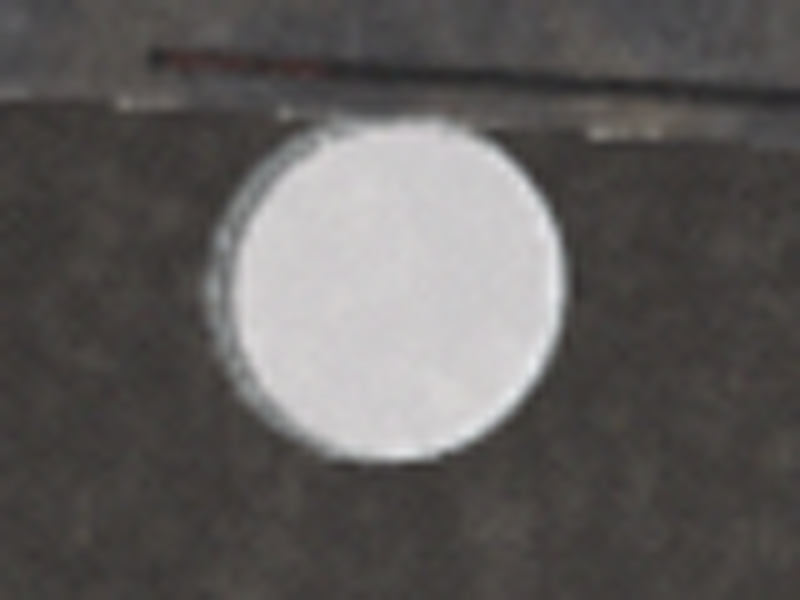

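View pics/cup.png

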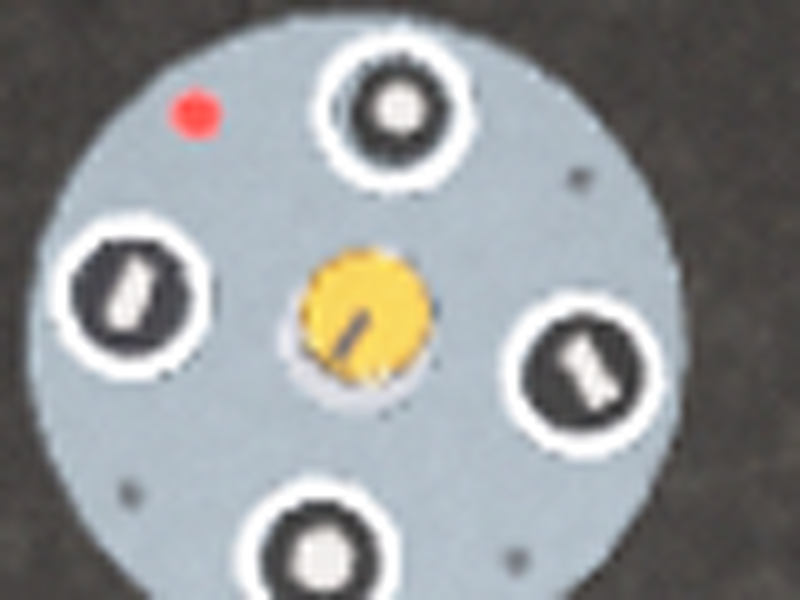

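Run:
```python
from h import *
im=cv2.imread("pics/top0.png");up=cv2.resize(im,None,fx=6,fy=6,interpolation=cv2.INTER_CUBIC)
def circ(w):
    A=np.c_[2*w,np.ones(len(w))];s=np.linalg.lstsq(A,(w**2).sum(1),rcond=None)[0];return s[:2],np.sqrt(s[2]+s[:2]@s[:2])
f=lambda q:(np.asarray(q,float)+.5)/6-.5
mn=up.min(2)
cs=[]
for u in [(344.4,188.6),(317.9,207.7),(363.2,215.2),(336.8,233.7)]:
    U=np.array(u)*6;yy,xx=np.mgrid[:2400,:3840];near=np.hypot(xx-U[0],yy-U[1])<60
    m=((mn>205)&near).astype(np.uint8)
    cc=max(cv2.findContours(m,0,1)[0],key=cv2.contourArea)
    w=bp("top",f(cc.reshape(-1,2)),.012)[:,:2];c,rad=circ(w);cs.append(c)
    fill=cv2.drawContours(np.zeros_like(m),[cc],-1,1,-1)
    er=cv2.erode(fill,np.ones((3,3)))
    d=((mn<110)&(er>0)).astype(np.uint8)
    dc=max(cv2.findContours(d,0,1)[0],key=cv2.contourArea)
    s,sr=circ(bp("top",f(dc.reshape(-1,2)),.022)[:,:2])
    br=((mn>150)&(cv2.drawContours(np.zeros_like(m),[dc],-1,1,-1)>0));p=np.argwhere(br).mean(0)[::-1]
    print(u,"ring",c,rad,"spec",s,sr,"spot",bp("top",f(p),.022)[0,:2])
cs=np.array(cs);H=cs.mean(0);print("H",H)
for c in cs:print(np.linalg.norm(c-H),np.degrees(np.arctan2(*(c-H)[::-1])))
# cap: yellow
hsv=cv2.cvtColor(up,cv2.COLOR_BGR2HSV);m=((hsv[...,1]>110)&(hsv[...,0]>15)&(hsv[...,0]<35)).astype(np.uint8)
m[:1140]=0;m[1380:]=0;m[:,:1980]=0;m[:,2130:]=0
cc=max(cv2.findContours(m,0,1)[0],key=cv2.contourArea);print("cap",circ(bp("top",f(cc.reshape(-1,2)),.0705)[:,:2]))
```

```text
(344.4, 188.6) ring [ 0.57605109 -0.02698791] 0.021175830684471496 spec [ 0.57422633 -0.0275628 ] 0.012206013049128338 spot [ 0.5753661  -0.02810055]
(317.9, 207.7) ring [0.52794841 0.03957258] 0.021132400838906624 spec [0.52684504 0.03942136] 0.013788115240942547 spot [0.52695704 0.0394088 ]
(363.2, 215.2) ring [ 0.50930549 -0.07484737] 0.021072732277034878 spec [ 0.50861424 -0.07415961] 0.013978973582584622 spot [ 0.50887694 -0.07578312]
(336.8, 233.7) ring [ 0.46154276 -0.00853057] 0.021130361152093574 spec [ 0.46124321 -0.00859856] 0.013791868138043646 spot [ 0.4613854  -0.00936663]
H [ 0.51871194 -0.01769832]
0.05808678751424136 -9.202603210766995
0.05801092984829432 80.83840415091493
0.057918008174272034 -99.34679056250997
0.05789959008431765 170.88951624327595
cap (array([ 0.51796808, -0.01756892]), np.float64(0.014677187041834464))
```

The holder fit is consistent: cup radius 58 mm, centre (0.5187,-0.0177), yaw 35.8°. The odd mount (fitted radius 12.2 mm against about 13.9 for the others) is in the 315° cup at about (0.575,-0.0275). The dish is at about (0.497,0.317).

```bash
cat > d.py <<'E'
# usage: python3 d.py x y z yaw -> needed tool-frame shift, turn
import sys,numpy as np
from scipy.spatial.transform import Rotation as S
from plant import r
s=r.get_state();x,y,z,w=map(float,sys.argv[1:])
R=S.from_euler("xyz",s["eef_rot"],degrees=True);G=S.from_euler("xyz",[180,0,w],degrees=True)
print("t",s["time_s"],"tcp",s["tcp_pos"].round(4),s["eef_rot"].round(2),"j",s["joints"].round(1),"F",s["contact_force"].round(1),"M",s["moment"].round(3),"w",s["gripper_width"].round(4))
print("shift",R.inv().apply(np.array([x,y,z])-s["tcp_pos"]).round(4),"turn",(R.inv()*G).as_rotvec().round(4))
E
python3 -m inch '0.0281 0.0276 0 0 0 0 0.5;0.0281 0.0276 0 0 0 0 0.5;0.0281 0.0276 0 0 0 0 0.5;0.0281 0.0276 0 0 0 0 0.5;0.0281 0.0276 0 0 0 0 0.5;0.0281 0.0276 0 0 0 0 0.5;0.0281 0.0276 0 0 0 0 0.5;0.0281 0.0276 0 0 0 0 0.5;0.0281 0.0276 0 0 0 0 0.5;0.0281 0.0276 0 0 0 0 0.5;0.0281 0.0276 0 0 0 0 0.5;0.0281 0.0276 0 0 0 0 0.5;0.0281 0.0276 0 0 0 0 0.5;0.0281 0.0276 0 0 0 0 0.5;0.0281 0.0276 0 0 0 0 0.5;0.0281 0.0276 0 0 0 0 0.5;0.0281 0.0276 0 0 0 0 0.5;0.0281 0.0276 0 0 0 0 0.5;0.0281 0.0276 0 0 0 0 0.5;0.0281 0.0276 0 0 0 0 0.5' 20
python3 -m inch '0 0 0 0 0 -0.103 0.5;0 0 0 0 0 0 0.5'
python3 d.py 0.575 -0.0275 0.08 -9.2
```

```text
time_s: 2.57
tcp_pos: [0.5754, -0.0292, 0.2269]
eef_rot: [-180.0, -0.0, -15.1]
contact_force: [0.9, 0.9, 0.8]
gripper_width: 0.0436
time_s: 2.73
tcp_pos: [0.5751, -0.0294, 0.2259]
eef_rot: [180.0, 0.1, -9.1]
contact_force: [0.4, 0.5, 0.8]
gripper_width: 0.0439Traceback (most recent call last):
  File "d.py", line 7, in <module>
    print("t",s["time_s"],"tcp",s["tcp_pos"].round(4),s["eef_rot"].round(2),"j",s["joints"].round(1),"F",s["contact_force"].round(1),"M",s["moment"].round(3),"w",s["gripper_width"].round(4))
                                                                                                                                                                  ^^^^^^^^^^^^^^^^^^^^^^^^
AttributeError: 'float' object has no attribute 'round'
```

```bash
sed -i 's/s\["gripper_width"\].round(4)/round(s["gripper_width"],4)/' d.py
python3 -m inch '0 0 0.032 0 0 0 0.5;0 0 0.032 0 0 0 0.5;0 0 0.032 0 0 0 0.5;0 0 0.032 0 0 0 0.5;0 0 0.032 0 0 0 0.5;0 0 0.010 0 0 0 0.5;0 0 0 0 0 0 0.5'
python3 d.py 0.575 -0.0275 0.014 -9.2
python3 - <<'E'
from h import *
for n in("scene","top"):
    im=r.capture(n);cv2.imwrite(f"pics/{n}1.png",im[:,:,::-1])
im=r.capture("scene")[150:270,260:420,::-1];cv2.imwrite("pics/s1.png",cv2.resize(im,(800,600),interpolation=cv2.INTER_CUBIC))
E
```

```text
time_s: 3.32
tcp_pos: [0.5726, -0.0268, 0.0543]
eef_rot: [179.9, 0.3, -9.2]
contact_force: [-0.6, 0.1, 0.9]
gripper_width: 0.0442
t 3.3167 tcp [ 0.5726 -0.0268  0.0543] [179.89   0.28  -9.2 ] j [ 16.9  20.9 -24.2  -0.  -45.2  64. ] F [-0.6  0.1  0.9] M [0.017 0.017 0.018] w 0.0442
shift [0.0027 0.0002 0.0403] turn [ 0.002   0.0049 -0.0001]
```

View pics/s1.png

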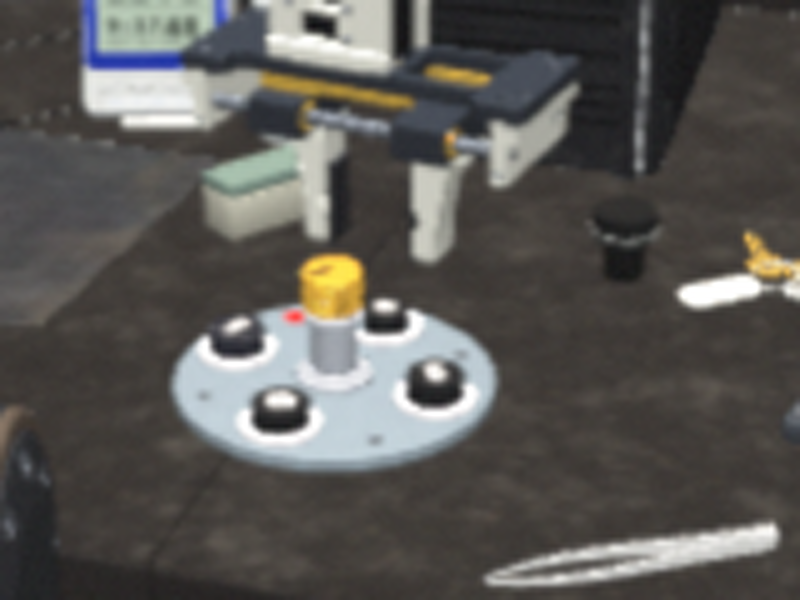

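View pics/top1.png

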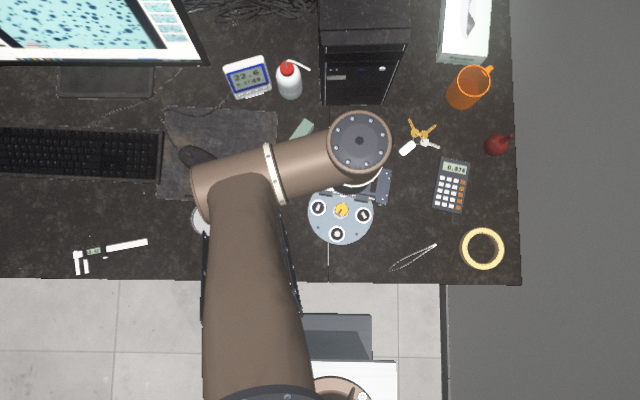

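The scene view shows the open fingers (tips near (325,235) and (430,260) in the crop) above and astride the small mount at (385,318). I'll check the alignment numerically.

Run:
```python
from h import *
c=lambda q:((q-[260,150]+.5)*5-.5).round(0).tolist()
print(c(pj("scene",[.5743,-.027,.055])),c(pj("scene",[.575,-.0275,.022])))
j=np.array([-.1599*-1,.987])*.022
for s in(1,-1):print(c(pj("scene",[.5743+s*.1599*.022,-.027+s*.987*.022,.055])))
```

```text
[[376.0, 250.0]] [[378.0, 305.0]]
[[340.0, 243.0]]
[[413.0, 258.0]]
```

Run:
```python
from h import *
im=cv2.imread("pics/scene1.png");cv2.imwrite("pics/s2.png",cv2.resize(im[170:250,290:390],(800,640)[:2],interpolation=cv2.INTER_CUBIC)[:600])
H=np.array([.5187,-.0177]);yw=35.8
c=lambda q:((q-[290,170]+.5)*8-.5).round(0).tolist()
print("cap top",c(pj("scene",[*H,.0704])))
for k in range(4):
    a=np.radians(yw+45+90*k);X=H+.058*np.array([np.cos(a),np.sin(a)]);print(k,c(pj("scene",[*X,.012])),c(pj("scene",[*X,.023])))
a=np.radians(yw);print("dot",c(pj("scene",[*(H+.07*np.array([np.cos(a),np.sin(a)])),.008])))
print("centre disc",c(pj("scene",[*H,.008])))
```

```text
cap top [[281.0, 266.0]]
0 [[130.0, 390.0]] [[129.0, 361.0]]
1 [[197.0, 508.0]] [[196.0, 477.0]]
2 [[445.0, 467.0]] [[446.0, 436.0]]
3 [[365.0, 354.0]] [[364.0, 325.0]]
dot [[225.0, 345.0]]
centre disc [[284.0, 438.0]]
```

View pics/s2.png

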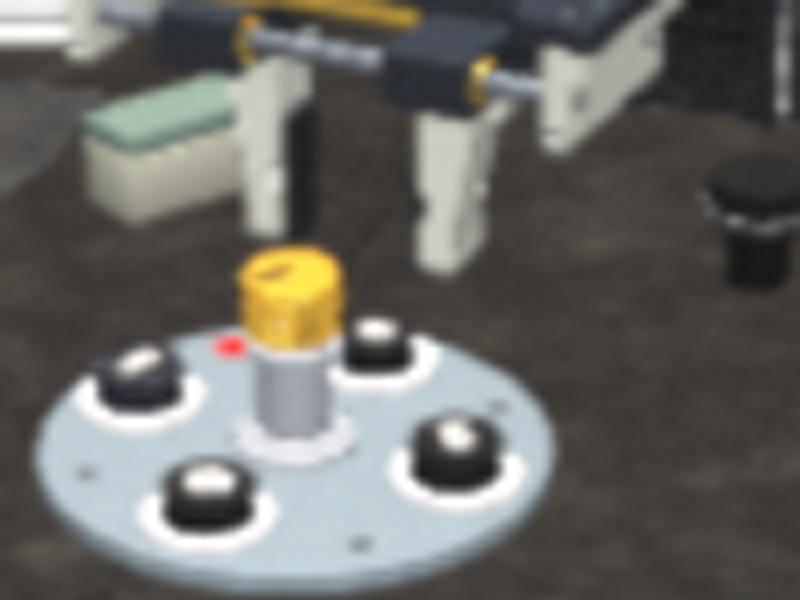

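```bash
python3 - <<'E'
from h import *
c=lambda q:((q-[290,170]+.5)*8-.5).round(0).tolist()
a=np.radians(-9.2);tx=np.array([np.cos(a),np.sin(a)]);ty=np.array([np.sin(a),-np.cos(a)])
for z in (.055,.085):
 for s in(-1,1):
  for e in(-1,1):
    X=np.array([.5743,-.027])+s*.022*ty+e*.0095*tx;print(z,"left" if s<0 else "right","near" if e<0 else "far",c(pj("scene",[*X,z])))
E
python3 - <<'E'
import cv2
im=cv2.imread("pics/scene1.png");cv2.imwrite("pics/s3.png",cv2.resize(im[170:210,315:365],(800,640),interpolation=cv2.INTER_CUBIC)[:600])
E
```

```text
0.055 left near [[290.0, 240.0]]
0.055 left far [[317.0, 218.0]]
0.055 right near [[409.0, 265.0]]
0.055 right far [[434.0, 242.0]]
0.085 left near [[289.0, 158.0]]
0.085 left far [[316.0, 136.0]]
0.085 right near [[409.0, 182.0]]
0.085 right far [[435.0, 160.0]]
```

View pics/s3.png

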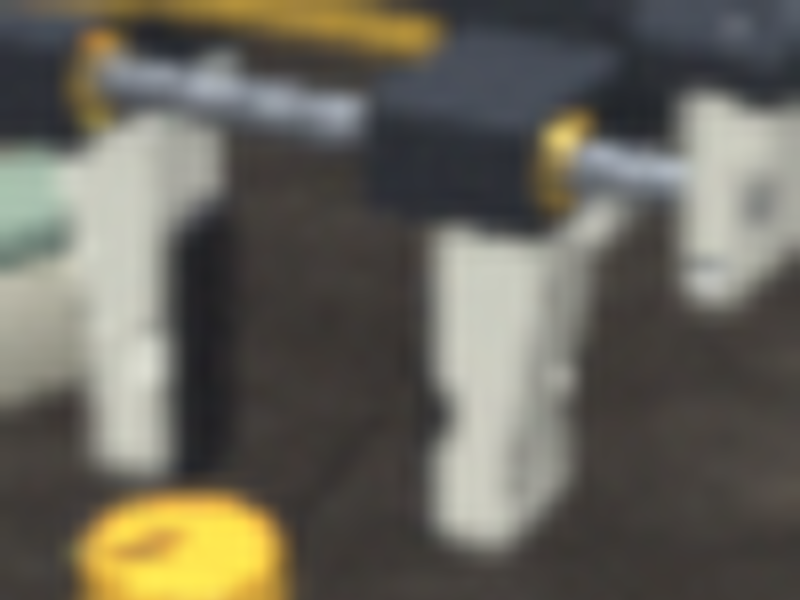

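The holder features in the scene picture sit about 1.4 px to the right of the prediction from the top camera, while the fingers match their prediction. I'll fit the holder silhouette in both cameras to settle this.

```bash
cat > fit.py <<'E'
from h import *
from scipy.optimize import minimize
th=np.linspace(0,2*np.pi,200)
def sil(n,cx,cy,parts,S=8,box=None):
    m=np.zeros(((box[3]-box[1])*S,(box[2]-box[0])*S),np.uint8)
    for R,z0,z1 in parts:
        q=np.vstack([pj(n,np.c_[cx+R*np.cos(th),cy+R*np.sin(th),np.full(200,z)]) for z in(z0,z1)])
        q=((q-box[:2]+.5)*S-.5)
        cv2.fillConvexPoly(m,cv2.convexHull(q.astype(np.float32)).round().astype(np.int32),1)
    return m
def fit(n,mask,parts,box,x0,S=8):
    M=mask
    f=lambda p:float((sil(n,p[0],p[1],parts,S,box)!=M).sum())
    o=minimize(f,x0,method="Nelder-Mead",options=dict(initial_simplex=[x0,[x0[0]+.006,x0[1]],[x0[0],x0[1]+.006]],xatol=1e-5,fatol=1))
    return o.x,o.fun/M.sum()
def crop(im,box,S=8): return cv2.resize(im[box[1]:box[3],box[0]:box[2]],None,fx=S,fy=S,interpolation=cv2.INTER_CUBIC)
E
python3 - <<'E'
from fit import *
for n,box in(("scene",(285,195,370,250)),("top",(300,170,385,250))):
    im=crop(cv2.imread(f"pics/{n}0.png"),box);h=cv2.cvtColor(im,cv2.COLOR_BGR2HSV)
    m=((h[...,2]>95)).astype(np.uint8)
    k,l,st,_=cv2.connectedComponentsWithStats(m);m=(l==1+np.argmax(st[1:,4])).astype(np.uint8)
    cc=max(cv2.findContours(m,0,1)[0],key=cv2.contourArea);m=cv2.drawContours(np.zeros_like(m),[cc],-1,1,-1)
    parts=[(.084,0,.008),(.016,.008,.046),(.0155,.046,.0704)]
    print(n,fit(n,m,parts,box,[.5187,-.0177]))
    cv2.imwrite(f"pics/m_{n}.png",np.hstack([im,cv2.cvtColor(m*255,cv2.COLOR_GRAY2BGR)])[::2,::2])
E
```

```text
scene (array([ 0.51965234, -0.02070482]), np.float64(0.06624716107989959))
top (array([ 0.5184852 , -0.01783774]), np.float64(0.01620559902999065))
```

View pics/m_scene.png

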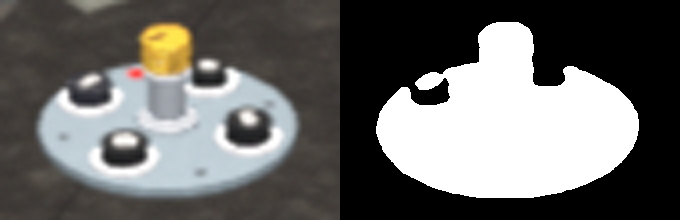

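Scene fit puts the holder at y=-0.0207 and top at -0.0178. Since the fingers agree with the scene camera, I'll use about (0.519,-0.020).

```bash
python3 -m inch '0.0014 0.0025 0.017 0 0 0 0.5;0 0 0.013 0 0 0 0.5;0 0 0.006 0 0 0 0.5;0 0 0 0 0 0 0.5;0 0 0 0 0 0 0.5'
python3 d.py 0.5755 -0.0297 0.014 -9.2; python3 -m inch '0 0 0 0 0 0 0.5';python3 d.py 0.5755 -0.0297 0.014 -9.2
python3 - <<'E'
from h import *
im=r.capture("scene")[:,:,::-1];cv2.imwrite("pics/scene2.png",im);cv2.imwrite("pics/s4.png",cv2.resize(im[180:230,310:370],(720,600),interpolation=cv2.INTER_CUBIC))
E
```

```text
time_s: 3.88
tcp_pos: [0.5765, -0.0297, 0.0219]
eef_rot: [-180.0, -0.1, -9.1]
contact_force: [0.2, -0.0, 0.6]
gripper_width: 0.0444
t 3.8833 tcp [ 0.5765 -0.0297  0.0219] [-1.7997e+02 -9.0000e-02 -9.1500e+00] j [ 16.5  23.5 -25.6   0.  -40.8  64.4] F [ 0.2 -0.   0.6] M [ 0.026 -0.047  0.007] w 0.0444
shift [-0.001   0.0001  0.0079] turn [-0.0005 -0.0015  0.0009]
time_s: 3.97
tcp_pos: [0.5766, -0.0297, 0.022]
eef_rot: [-180.0, -0.1, -9.1]
contact_force: [1.4, 0.3, 0.2]
gripper_width: 0.044
t 3.9667 tcp [ 0.5766 -0.0297  0.022 ] [-1.7996e+02 -1.1000e-01 -9.1400e+00] j [ 16.5  23.5 -25.6   0.  -40.8  64.4] F [1.4 0.3 0.2] M [-0.024  0.002 -0.002] w 0.044
shift [-0.0011  0.0002  0.008 ] turn [-0.0007 -0.002   0.001 ]
```

View pics/s4.png

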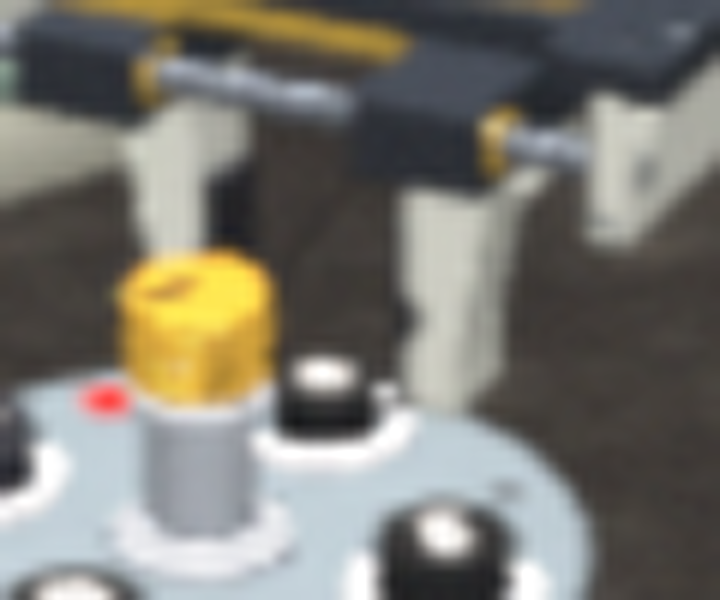

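The mount (spot at (322,372)) sits between the fingers, so I'll go down and grip it.

```bash
python3 -m inch '-0.0008 0 0.004 0 0 0 0.5;0 0 0.004 0 0 0 0.5;0 0 0 0 0 0 0.5;0 0 0 0 0 0 0.2;0 0 0 0 0 0 0.2;0 0 0 0 0 0 0.2;0 0 0 0 0 0 0.2;0 0 0 0 0 0 0.2;0 0 0 0 0 0 0.2' 20
python3 d.py 0.5755 -0.0297 0.014 -9.2
```

```text
time_s: 4.77
tcp_pos: [0.5749, -0.0298, 0.0126]
eef_rot: [-180.0, -0.0, -9.2]
contact_force: [-0.2, -0.8, -0.3]
gripper_width: 0.0242
t 4.7667 tcp [ 0.5749 -0.0298  0.0126] [-180.     -0.     -9.16] j [ 16.5  24.2 -26.1  -0.  -39.7  64.3] F [-0.2 -0.8 -0.3] M [-0.027 -0.044 -0.011] w 0.0242
shift [ 0.0006 -0.0002 -0.0014] turn [-0.     -0.      0.0007]
```

```bash
python3 -m inch '0 0 -0.005 0 0 0 0.2;0 0 -0.01 0 0 0 0.2;0 0 -0.02 0 0 0 0.2;0 0 -0.03 0 0 0 0.2;0 0 -0.03 0 0 0 0.2;0 0 -0.02 0 0 0 0.2;0 0 0 0 0 0 0.2'
python3 - <<'E'
from h import *
im=r.capture("scene")[:,:,::-1];cv2.imwrite("pics/scene3.png",im);cv2.imwrite("pics/s5.png",cv2.resize(im[140:240,290:410],(720,600),interpolation=cv2.INTER_CUBIC))
E
python3 d.py 0.497 0.317 0.129 -9.2
```

```text
time_s: 5.35
tcp_pos: [0.5779, -0.0295, 0.1337]
eef_rot: [-179.9, -0.5, -9.1]
contact_force: [0.2, 0.3, 0.3]
gripper_width: 0.0243
t 5.4 tcp [ 0.5767 -0.0294  0.1313] [-179.87   -0.33   -9.13] j [ 16.5  15.8 -19.5   0.  -54.3  64.3] F [-0.1  1.  -0.7] M [-0.032  0.062 -0.003] w 0.0238
shift [-0.1337 -0.3294  0.0023] turn [-0.0023 -0.0058  0.0012]
```

View pics/s5.png

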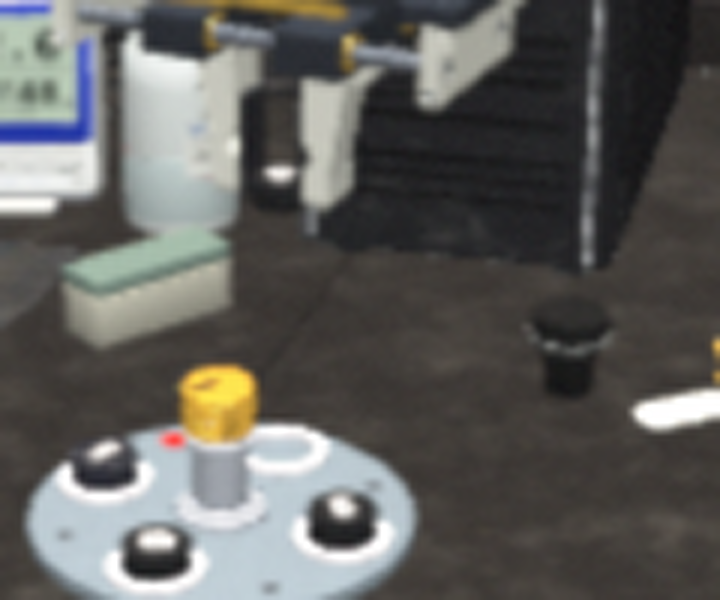

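The mount is held (spot at (280,175) in the crop) and its cup is empty. Now I'll look for the dish.

Run:
```python
from h import *
im=cv2.imread("pics/scene3.png");cv2.imwrite("pics/s6.png",cv2.resize(im[160:260,160:310],(800,533),interpolation=cv2.INTER_CUBIC))
print(((pj("scene",[[.4975,.315,.002],[.4975,.315,.015]])-[160,160]+.5)*5.333))
```

```text
[[276.29429941 284.1229621 ]
 [273.0784173  262.24559651]]
```

View pics/s6.png

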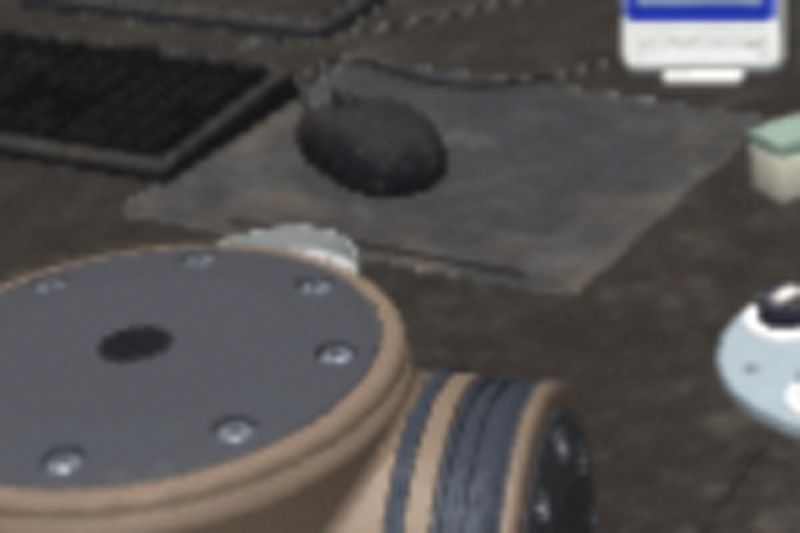

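The dish shows only partly, behind the shoulder: its right edge is at (358,250) and its back edge near (290,224). I'll compare that with the predicted outline.

Run:
```python
from fit import *
im=cv2.imread("pics/scene3.png")
for x,y in((.4975,.315),(.497,.318),(.4975,.312)):
    q=pj("scene",np.c_[x+.044*np.cos(th),y+.044*np.sin(th),np.full(200,.015)]);q=(q-[160,160]+.5)*5.333
    print(x,y,"right",q[:,0].max(),q[q[:,0].argmax(),1],"back",q[:,1].min(),q[q[:,1].argmin(),0])
for y in (200,202,204,206): print(y,im[y,218:234].mean(1).astype(int))
for x in (208,212,216): print(x,im[196:210,x].mean(1).astype(int))
# top profile
t=cv2.imread("pics/top0.png");print(t[218,184:232].mean(1).astype(int)); print(t[196:242,209].mean(1).astype(int))
for p in ((.4975,.315),(.497,.318)):
  for z in(0,.002,.015):
    for R in(.044,.042):
      q=pj("top",np.c_[p[0]+R*np.cos(th),p[1]+R*np.sin(th),np.full(200,z)]);print(p,z,R,q.min(0),q.max(0))
```

```text
0.4975 0.315 right 356.88273971536836 253.63591157949526 back 225.8037406535301 295.6914322485207
0.497 0.318 right 351.4974058578641 253.3004358052243 back 225.49157955402737 290.49307552502484
0.4975 0.312 right 361.7933144560718 254.37650537885418 back 226.5006497796622 300.4082076390982
200 [87 87 86 85 83 80 78 80 81 86 89 86 82 79 79 77]
202 [119  93  87  87  87  76  76  78  79  82  81  82  80  81  81  80]
204 [143 143 143 147 145 130 121  95  78  77  75  76  76  76  80  80]
206 [163 162 150 144 137 132 129 132 126  78  63  60  59  58  62  64]
208 [ 95  92  91  87  87  80  79 148 148 140 127  97  89  88]
212 [ 95  94  90  88  85  84 118 142 146 143 135 118  93  88]
216 [ 90  96  94  91  84  90 142 146 145 147 158 155 123  93]
[ 62  57  58  62  71  74 107 144 115 169 208 208 205 204 203 205 205 205
 205 206 206 204 205 206 207 205 208 204 206 201 204 201 202 201 201 205
 203 204 203 201 212 218 136  57  59  60  59  64]
[ 57  44  57  71  73  96 160 204 203 203 202 204 205 206 204 207 205 204
 206 204 207 207 205 206 203 204 202 205 203 206 207 207 205 206 203 208
 208 207 213 207
[... 311 characters left out ...]
 201.90495748] [226.39339466 234.5777482 ]
(0.4975, 0.315) 0.015 0.044 [191.51358485 200.52903318] [226.08033393 235.14797265]
(0.4975, 0.315) 0.015 0.042 [192.29860512 201.30807537] [225.29403378 234.35329852]
(0.497, 0.318) 0 0.044 [192.05180973 201.4064119 ] [226.16558677 235.57803844]
(0.497, 0.318) 0 0.042 [192.82654947 202.17548466] [225.38959901 234.79373206]
(0.497, 0.318) 0.002 0.044 [191.82456821 201.31477525] [225.99797685 235.54565642]
(0.497, 0.318) 0.002 0.042 [192.60066224 202.08516872] [225.22063242 234.75997673]
(0.497, 0.318) 0.015 0.044 [190.32785236 200.71125874] [224.89401685 235.33236506]
(0.497, 0.318) 0.015 0.042 [191.11286625 201.49034875] [224.10773692 234.53764025]
```

```bash
python3 -m inch '-0.006 -0.015 0 0 0 0 0.2;-0.012 -0.029 0 0 0 0 0.2;-0.0145 -0.036 0 0 0 0 0.2;-0.0145 -0.036 0 0 0 0 0.2;-0.0145 -0.036 0 0 0 0 0.2;-0.0145 -0.036 0 0 0 0 0.2;-0.0145 -0.036 0 0 0 0 0.2;-0.0145 -0.036 0 0 0 0 0.2;-0.012 -0.029 0 0 0 0 0.2;-0.01 -0.024 0 0 0 0 0.2;-0.0055 -0.0141 0 0 0 0 0.2;0 0 0 0 0 0 0.2;0 0 0 0 0 0 0.2;0 0 0 0 0 0 0.2'
python3 d.py 0.4975 0.3147 0.04 -9.2
python3 - <<'E'
from h import *
for n in("scene","top"):
  im=r.capture(n)[:,:,::-1];cv2.imwrite(f"pics/{n}4.png",im)
cv2.imwrite("pics/t4.png",cv2.resize(im[150:270,140:300],(800,600),interpolation=cv2.INTER_CUBIC))
cv2.imwrite("pics/s7.png",cv2.resize(cv2.imread("pics/scene4.png")[120:240,150:310],(800,600),interpolation=cv2.INTER_CUBIC))
E
```

```text
time_s: 6.57
tcp_pos: [0.4959, 0.3133, 0.1272]
eef_rot: [179.9, 0.0, -9.2]
contact_force: [0.5, -0.3, 0.4]
gripper_width: 0.0239
t 6.5667 tcp [0.4959 0.3133 0.1272] [ 1.7995e+02  4.0000e-02 -9.1700e+00] j [ 51.4  17.1 -18.3  -0.  -54.7  29.5] F [ 0.5 -0.3  0.4] M [-0.02  -0.013  0.05 ] w 0.0239
shift [ 0.0014 -0.0017  0.0872] turn [0.0009 0.0006 0.0004]
```

View pics/t4.png

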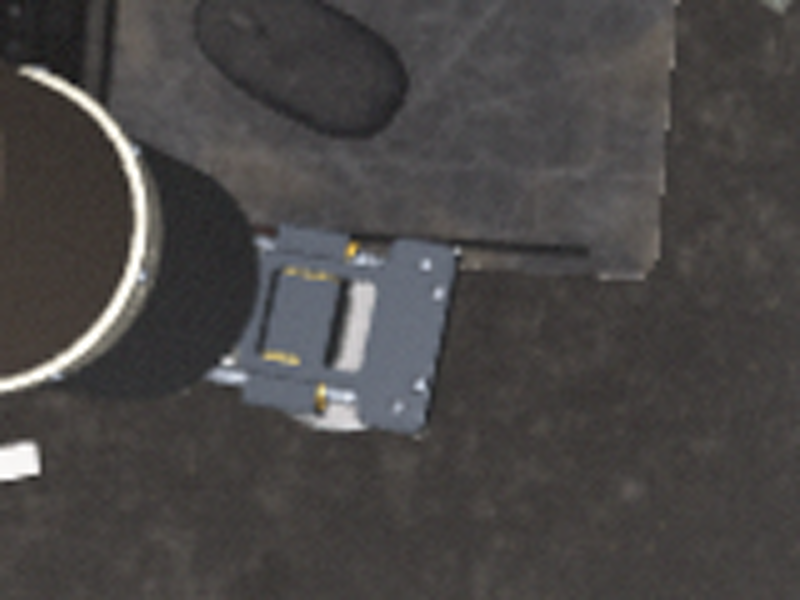

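View pics/s7.png

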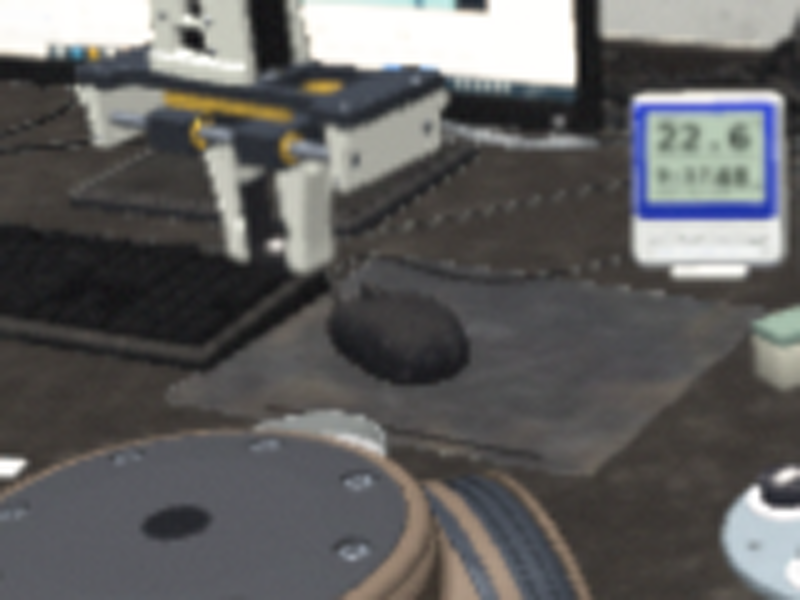

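Dish and mount line up, so I'll go down.

```bash
python3 -m inch '0.001 -0.001 0.015 0 0 0 0.2;0 0 0.03 0 0 0 0.2;0 0 0.03 0 0 0 0.2;0 0 0.02 0 0 0 0.2;0 0 0.009 0 0 0 0.2;0 0 0 0 0 0 0.2;0 0 0 0 0 0 0.2;0 0 0 0 0 0 0.2'
python3 d.py 0.4975 0.3147 0.0085 -9.2
```

```text
time_s: 7.33
tcp_pos: [0.4982, 0.3155, 0.0251]
eef_rot: [-179.9, -0.1, -9.2]
contact_force: [0.3, -0.3, -0.5]
gripper_width: 0.024
t 7.3333 tcp [0.4982 0.3155 0.0251] [-1.799e+02 -8.000e-02 -9.170e+00] j [ 51.3  24.2 -23.8   0.  -41.9  29.5] F [ 0.3 -0.3 -0.5] M [-0.005  0.01  -0.039] w 0.024
shift [-0.0006  0.001   0.0166] turn [-0.0017 -0.0014  0.0006]
```

```bash
python3 -m inch '0 0 0.006 0 0 0 0.2;0 0 0.004 0 0 0 0.2;0 0 0.003 0 0 0 0.2;0 0 0.0015 0 0 0 0.2;0 0 0 0 0 0 0.2;0 0 0 0 0 0 0.2'
python3 d.py 0.4975 0.3147 0.008 -9.2;python3 -m inch '0 0 0.001 0 0 0 0.2;0 0 0 0 0 0 0.2'
python3 d.py 0.4975 0.3147 0.008 -9.2
```

```text
time_s: 7.83
tcp_pos: [0.4972, 0.3151, 0.009]
eef_rot: [180.0, 0.0, -9.1]
contact_force: [-0.0, -0.7, -0.7]
gripper_width: 0.0241
t 7.8333 tcp [0.4972 0.3151 0.009 ] [179.99   0.    -9.15] j [ 51.4  25.4 -24.5   0.  -40.   29.5] F [-0.  -0.7 -0.7] M [-0.014  0.018  0.07 ] w 0.0241
shift [0.0003 0.0003 0.001 ] turn [0.0002 0.0001 0.0009]
time_s: 8.0
tcp_pos: [0.4973, 0.3151, 0.008]
eef_rot: [-180.0, -0.0, -9.2]
contact_force: [0.7, 0.7, 0.0]
gripper_width: 0.0243
t 8.0 tcp [0.4973 0.3151 0.008 ] [-180.     -0.     -9.15] j [ 51.4  25.5 -24.6  -0.  -39.9  29.5] F [0.7 0.7 0. ] M [ 0.021 -0.006 -0.025] w 0.0243
shift [0.0003 0.0003 0.    ] turn [-0.0001 -0.      0.0008]
```

```bash
python3 -m inch '0 0 0.001 0 0 0 0.2;0 0 0 0 0 0 0.2';python3 -m inch '0 0 0.0005 0 0 0 0.2;0 0 0 0 0 0 0.2'
python3 d.py 0.4975 0.3147 0.008 -9.2
```

```text
time_s: 8.17
tcp_pos: [0.4972, 0.315, 0.007]
eef_rot: [180.0, 0.0, -9.2]
contact_force: [0.2, -0.9, -0.3]
gripper_width: 0.0243
time_s: 8.33
tcp_pos: [0.4973, 0.315, 0.0066]
eef_rot: [-180.0, -0.0, -9.2]
contact_force: [0.3, -0.6, -0.0]
gripper_width: 0.024
t 8.3333 tcp [0.4973 0.315  0.0066] [-180.     -0.     -9.15] j [ 51.4  25.6 -24.6   0.  -39.7  29.5] F [ 0.3 -0.6 -0. ] M [ 0.046 -0.041  0.022] w 0.024
shift [ 0.0003  0.0003 -0.0014] turn [-0.     -0.0001  0.0008]
```

```bash
python3 -m inch '0 0 0.0005 0 0 0 0.2;0 0 0 0 0 0 0.2';python3 -m inch '0 0 0.0005 0 0 0 0.2;0 0 0 0 0 0 0.2'
```

```text
time_s: 8.5
tcp_pos: [0.4973, 0.3151, 0.0065]
eef_rot: [-180.0, -0.0, -9.1]
contact_force: [-1.5, -1.0, 5.0]
gripper_width: 0.0241
time_s: 8.67
tcp_pos: [0.4973, 0.3151, 0.0065]
eef_rot: [-180.0, -0.0, -9.1]
contact_force: [-2.5, -1.5, 7.8]
gripper_width: 0.024
```

Contact at 8 N. I'll release with a small opening, then raise.

```bash
python3 -m inch '0 0 -0.0008 0 0 0 0.2;0 0 0 0 0 0 0.32;0 0 0 0 0 0 0.32;0 0 0 0 0 0 0.32;0 0 0 0 0 0 0.32'
python3 -m inch '0 0 -0.005 0 0 0 0.32;0 0 -0.01 0 0 0 0.32;0 0 -0.02 0 0 0 0.32;0 0 -0.035 0 0 0 0.4;0 0 -0.035 0 0 0 0.5;0 0 0 0 0 0 0.5'
python3 d.py 0.519 -0.0200 0.112 -9.2
```

```text
time_s: 9.08
tcp_pos: [0.4972, 0.315, 0.0062]
eef_rot: [180.0, 0.0, -9.2]
contact_force: [0.9, 0.1, -0.4]
gripper_width: 0.0281
time_s: 9.58
tcp_pos: [0.5006, 0.3179, 0.1196]
eef_rot: [-179.5, -0.4, -9.1]
contact_force: [2.0, 0.5, 0.4]
gripper_width: 0.0412
t 9.5833 tcp [0.5006 0.3179 0.1196] [-179.5    -0.42   -9.06] j [ 51.4  17.7 -18.7   0.2 -53.   29.5] F [2.  0.5 0.4] M [ 0.149 -0.221  0.047] w 0.0412
shift [0.0714 0.3308 0.0052] turn [-0.0087 -0.0074  0.0024]
```

```bash
python3 -m inch '0.004 0.0172 0 0 0 0 0.5;0.0074 0.033 0 0 0 0 0.5;0.0082 0.036 0 0 0 0 0.5;0.0082 0.036 0 0 0 0 0.5;0.0082 0.036 0 0 0 0 0.5;0.0082 0.036 0 0 0 0 0.5;0.0082 0.036 0 0 0 0 0.5;0.0082 0.036 0 0 0 0 0.5;0.0072 0.031 0 0 0 0 0.5;0.005 0.02 0 0 0 0 0.5;0.002 0.01 0 0 0 0 0.5;0 0 0 0 0 0 0.5;0 0 0 0 0 0 0.5;0 0 0 0 0 0 0.5;0 0 0 0 0 0 0.5'
python3 d.py 0.519 -0.0200 0.0505 -9.2
python3 - <<'E'
from h import *
for n in("scene","top"):
  im=r.capture(n)[:,:,::-1];cv2.imwrite(f"pics/{n}5.png",im)
cv2.imwrite("pics/t5.png",cv2.resize(im[150:270,160:320],(800,600),interpolation=cv2.INTER_CUBIC))
cv2.imwrite("pics/s8.png",cv2.resize(cv2.imread("pics/scene5.png")[140:240,290:410],(720,600),interpolation=cv2.INTER_CUBIC))
E
```

```text
time_s: 10.83
tcp_pos: [0.5191, -0.0189, 0.1115]
eef_rot: [-180.0, -0.0, -9.1]
contact_force: [-0.3, -0.0, -0.7]
gripper_width: 0.0441
t 10.8333 tcp [ 0.5191 -0.0189  0.1115] [-1.7999e+02 -1.0000e-02 -9.0900e+00] j [ 19.6  12.2 -27.7  -0.  -50.1  61.3] F [-0.3 -0.  -0.7] M [-0.02  -0.018  0.002] w 0.0441
shift [0.     0.0011 0.061 ] turn [-0.0002 -0.0002  0.002 ]
```

View pics/t5.png

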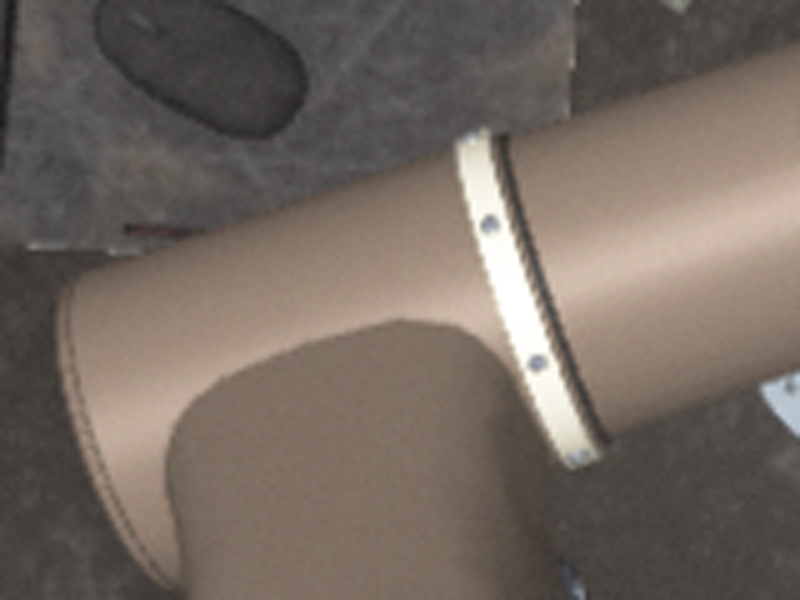

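View pics/s8.png

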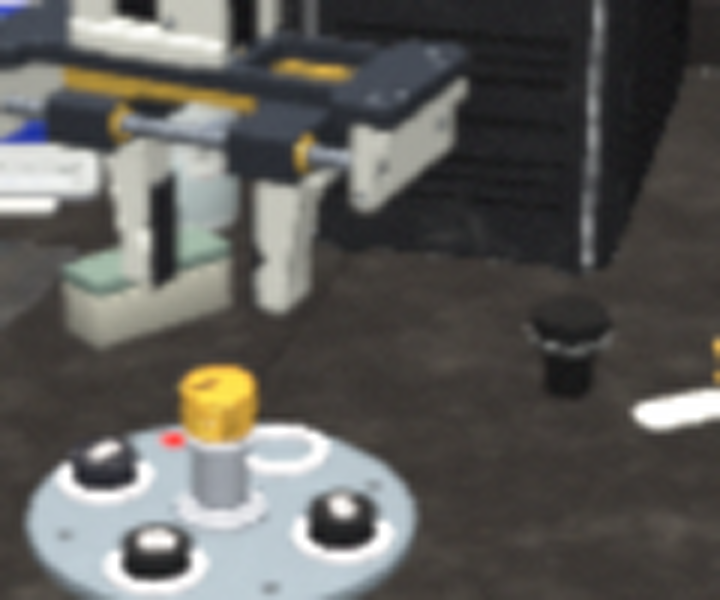

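The gripper is over the cap, but the arm hides the dish. I'll swing aside briefly to check the placement before turning the cap.

```bash
python3 -m inch '-0.005 0.018 -0.01 0 0 0 0.5;-0.005 0.034 -0.01 0 0 0 0.5;-0.005 0.037 -0.01 0 0 0 0.5;-0.005 0.037 0 0 0 0 0.5;-0.005 0.037 0 0 0 0 0.5;-0.005 0.037 0 0 0 0 0.5;-0.005 0.036 0 0 0 0 0.5;-0.005 0.024 0 0 0 0 0.5'
python3 - <<'E'
from h import *
im=r.capture("top")[:,:,::-1];cv2.imwrite(f"pics/top6.png",im)
cv2.imwrite("pics/t6.png",cv2.resize(im[170:270,160:320],(800,500),interpolation=cv2.INTER_CUBIC))
cv2.imwrite("pics/t6b.png",cv2.resize(im[160:260,280:405],(750,600),interpolation=cv2.INTER_CUBIC))
print(r.get_state()["tcp_pos"],r.get_state()["time_s"])
E
```

```text
time_s: 11.6
tcp_pos: [0.4375, -0.272, 0.1414]
eef_rot: [180.0, -0.0, -9.1]
contact_force: [0.5, 0.2, -0.4]
gripper_width: 0.044
[ 0.43639466 -0.2738266   0.14123783] 11.65
```

View pics/t6.png

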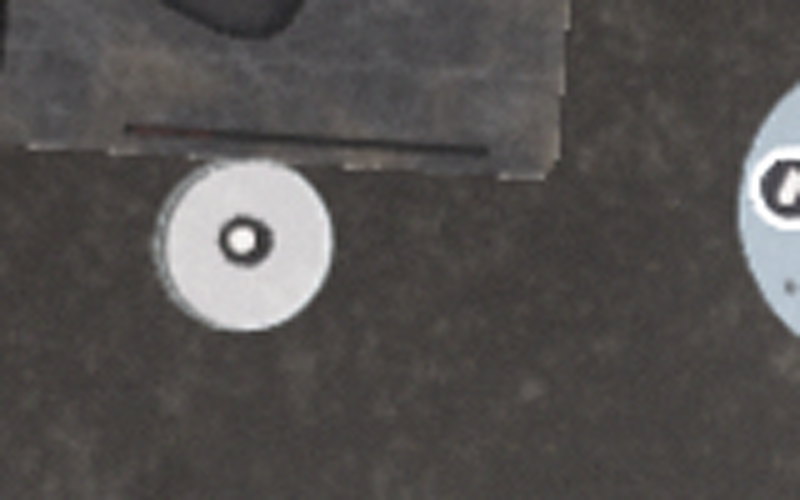

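View pics/t6b.png

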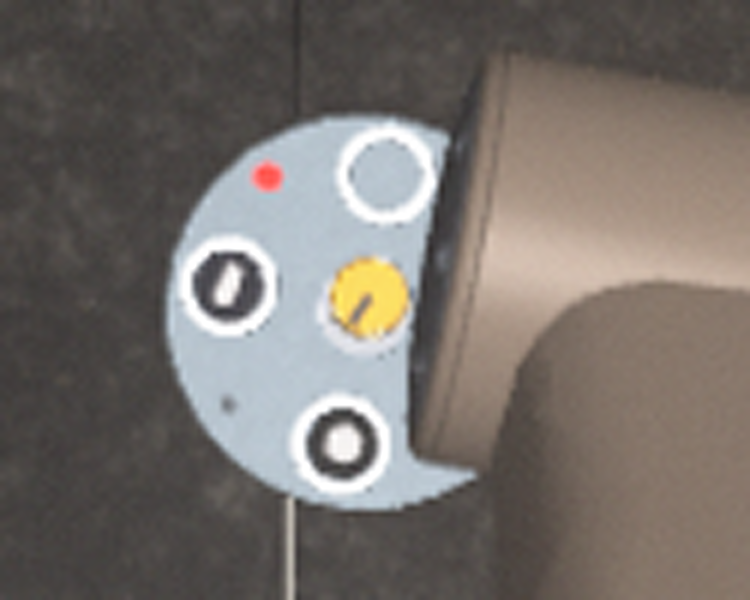

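The mount lies flat with its spot up, near the dish centre at about (208.5,218). The odd mount's cup is empty. Since I know where I released the mount, I can use it to calibrate the top camera's bias, and I'll refine the stripe angle at the same time.

Run:
```python
from h import *
im=cv2.imread("pics/top6.png");up=cv2.resize(im,None,fx=6,fy=6,interpolation=cv2.INTER_CUBIC)
f=lambda q:(np.asarray(q,float)+.5)/6-.5
yy,xx=np.mgrid[:2400,:3840]
m=(up.max(2)<140)&(np.hypot(xx/6-208.5,yy/6-218)<9)
cc=max(cv2.findContours(m.astype(np.uint8),0,1)[0],key=cv2.contourArea)
w=bp("top",f(cc.reshape(-1,2)),.014)[:,:2];A=np.c_[2*w,np.ones(len(w))];s=np.linalg.lstsq(A,(w**2).sum(1),rcond=None)[0];print("mount in dish",s[:2],np.sqrt(s[2]+s[:2]@s[:2]),"released at .4973 .315")
# stripe: dark pixels within 12.5 mm of cap centre
for z in(.0704,):
    C=np.array([.5180,-.0176]);uc=pj("top",[*C,z])[0];print("cap centre px",uc)
    hsv=up[...,2].astype(int)
    q=np.argwhere((up[...,2]<190)&(np.hypot(xx/6-uc[0],yy/6-uc[1])<5.4))[:,::-1]
    w=bp("top",f(q),z)[:,:2];wt=190-up[q[:,1],q[:,0],2].astype(float)
    mu=np.average(w,axis=0,weights=wt);cov=np.cov((w-mu).T,aweights=wt);e,v=np.linalg.eigh(cov);d=v[:,1]
    d*=np.sign(d@(mu-C));print("stripe",mu-C,np.degrees(np.arctan2(d[1],d[0])),np.degrees(np.arctan2(*(mu-C)[::-1])),e)
```

```text
mount in dish [0.49764152 0.31564619] 0.013070018306226113 released at .4973 .315
cap centre px [341.04409645 208.94397401]
stripe [-0.00541338  0.00356388] 146.76445068391 146.64123775685553 [5.32506911e-07 9.65072876e-06]
```

```bash
python3 -m inch '0.004 -0.02 0 0 0 0 0.5;0.005 -0.033 0 0 0 0 0.5;0.006 -0.037 0 0 0 0 0.5;0.006 -0.037 0 0 0 0 0.5;0.006 -0.037 0 0 0 0 0.5;0.006 -0.037 0.01 0 0 0 0.5;0.005 -0.034 0.01 0 0 0 0.5;0.0027 -0.0299 0.01 0 0 0 0.5;0 0 0 0 0 0 0.5;0 0 0 0 0 0 0.5;0 0 0 0 0 0 0.5'
python3 d.py 0.519 -0.0188 0.0505 -9.2
```

```text
time_s: 12.57
tcp_pos: [0.5203, -0.0146, 0.1113]
eef_rot: [180.0, 0.0, -9.1]
contact_force: [0.8, 0.3, -1.1]
gripper_width: 0.0436
t 12.5667 tcp [ 0.5203 -0.0146  0.1113] [ 1.7998e+02  3.0000e-02 -9.0600e+00] j [ 20.   12.3 -27.6   0.  -50.2  60.9] F [ 0.8  0.3 -1.1] M [-0.035  0.025 -0.018] w 0.0436
shift [-0.0006  0.0043  0.0608] turn [0.0003 0.0005 0.0024]
```

```bash
python3 -m inch '-0.0006 0.0043 0 0 0 0.002 0.5;0 0 0.02 0 0 0 0.5;0 0 0.008 0 0 0 0.5;0 0 0 0 0 0 0.5;0 0 0 0 0 0 0.5'
python3 d.py 0.519 -0.0188 0.0505 -9.2
python3 - <<'E'
from h import *
im=r.capture("scene")[:,:,::-1];cv2.imwrite("pics/scene7.png",im)
cv2.imwrite("pics/s9.png",cv2.resize(im[160:220,290:360],(700,600),interpolation=cv2.INTER_CUBIC))
E
```

```text
time_s: 12.98
tcp_pos: [0.5189, -0.0202, 0.0834]
eef_rot: [180.0, 0.0, -9.3]
contact_force: [1.2, 0.4, 0.4]
gripper_width: 0.0439
t 12.9833 tcp [ 0.5189 -0.0202  0.0834] [ 1.7996e+02  5.0000e-02 -9.3300e+00] j [ 19.5  14.2 -29.5   0.  -46.3  61.2] F [1.2 0.4 0.4] M [-0.012 -0.059 -0.024] w 0.0439
shift [-0.     -0.0014  0.0329] turn [ 0.0006  0.0009 -0.0023]
```

View pics/s9.png

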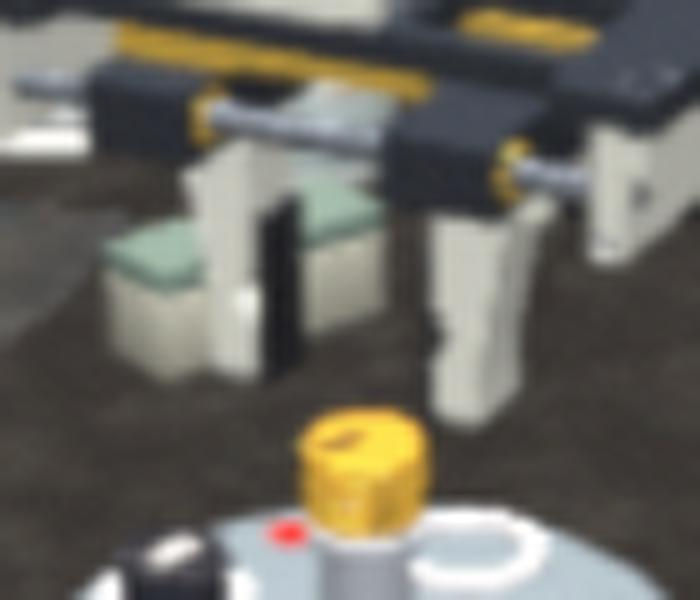

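The fingers straddle the cap well (finger midpoint about 363, cap centre 366 in the crop). I'll go down and close gently.

```bash
python3 -m inch '0 0 0.015 0 0 0 0.5;0 0 0.012 0 0 0 0.5;0 0 0.006 0 0 0 0.5;0 0 0 0 0 0 0.5;0 0 0 0 0 0 0.5;0 0 0 0 0 0 0.3;0 0 0 0 0 0 0.3;0 0 0 0 0 0 0.3;0 0 0 0 0 0 0.3' 10
python3 d.py 0.519 -0.0202 0.0505 -9.2
python3 -m inch '0 0 0 0 0 0 0.3;0 0 0 0 0 0 0.3'
python3 d.py 0.519 -0.0202 0.0505 -9.2
```

```text
time_s: 13.78
tcp_pos: [0.5195, -0.02, 0.0511]
eef_rot: [180.0, -0.0, -9.2]
contact_force: [0.6, -5.3, 2.6]
gripper_width: 0.0306
t 13.7833 tcp [ 0.5195 -0.02    0.0511] [ 1.7996e+02 -4.0000e-02 -9.2400e+00] j [ 19.5  16.8 -31.4   0.1 -41.8  61.2] F [ 0.6 -5.3  2.6] M [-1.883 -0.273  0.05 ] w 0.0306
shift [-0.0005  0.0003  0.0006] turn [ 0.0008 -0.0007 -0.0007]
time_s: 13.95
tcp_pos: [0.5195, -0.02, 0.051]
eef_rot: [180.0, -0.0, -9.2]
contact_force: [0.5, -5.8, 2.5]
gripper_width: 0.0307
t 13.95 tcp [ 0.5195 -0.02    0.051 ] [ 1.7996e+02 -4.0000e-02 -9.2500e+00] j [ 19.5  16.8 -31.4   0.1 -41.7  61.2] F [ 0.5 -5.8  2.5] M [-1.945 -0.204  0.022] w 0.0307
shift [-0.0005  0.0003  0.0005] turn [ 0.0006 -0.0007 -0.0009]
```

```bash
python3 -m inch '0 0.0005 0 0 0 0 0.3;0 0 0 0 0 0 0.3;0 0 0 0 0 0 0.3'
python3 -m inch '0 0.0005 0 0 0 0 0.3;0 0 0 0 0 0 0.3;0 0 0 0 0 0 0.3'; python3 d.py 0.519 -0.0202 0.0505 -9.2
```

```text
time_s: 14.2
tcp_pos: [0.5195, -0.02, 0.0509]
eef_rot: [180.0, -0.1, -9.3]
contact_force: [0.6, -3.3, 5.3]
gripper_width: 0.0301
time_s: 14.45
tcp_pos: [0.5195, -0.0201, 0.0509]
eef_rot: [-180.0, -0.1, -9.3]
contact_force: [0.3, -1.6, 6.6]
gripper_width: 0.0307
t 14.45 tcp [ 0.5195 -0.0201  0.0509] [-1.7997e+02 -6.0000e-02 -9.2500e+00] j [ 19.4  16.8 -31.4   0.  -41.7  61.3] F [ 0.3 -1.6  6.6] M [-0.599  0.262  0.138] w 0.0307
shift [-0.0005  0.0002  0.0004] turn [-0.0005 -0.001  -0.0009]
```

```bash
python3 -m inch '0 0 0 0 0 0 0.3;0 0 0.0001 0 0 0.05 0.3;0 0 0.0001 0 0 0.1 0.3;0 0 0.0001 0 0 0.1 0.3;0 0 0.0001 0 0 0.1 0.3;0 0 0.0001 0 0 0.1 0.3;0 0 0.0001 0 0 0.1 0.3;0 0 0.0001 0 0 0.1 0.3;0 0 0.0001 0 0 0.1 0.3;0 0 0 0 0 0.05 0.3;0 0 0 0 0 0 0.3;0 0 0 0 0 0 0.3' 20
python3 d.py 0.5195 -0.0202 0.0495 -55
python3 - <<'E'
from h import *
im=r.capture("scene")[:,:,::-1];cv2.imwrite("pics/scene8.png",im)
cv2.imwrite("pics/s10.png",cv2.resize(im[160:220,290:360],(700,600),interpolation=cv2.INTER_CUBIC))
E
```

```text
time_s: 15.45
tcp_pos: [0.5192, -0.0205, 0.0501]
eef_rot: [-180.0, -0.0, -55.1]
contact_force: [-0.6, -3.4, 6.9]
gripper_width: 0.0304
t 15.45 tcp [ 0.5192 -0.0205  0.0501] [-1.7999e+02 -2.0000e-02 -5.5120e+01] j [ 19.4  16.9 -31.5   0.  -41.6  15.4] F [-0.6 -3.4  6.9] M [-1.336  0.354  0.004] w 0.0304
shift [-0.0001 -0.0004  0.0006] turn [-0.0002 -0.0004 -0.0021]
```

View pics/s10.png

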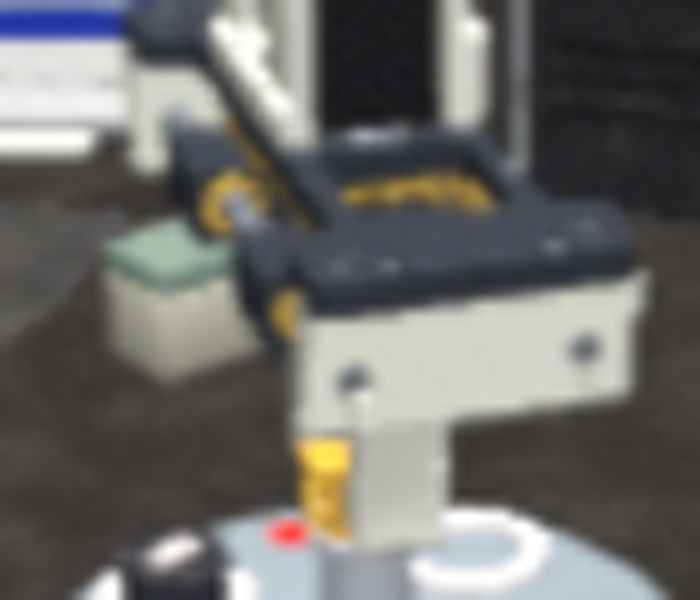

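The cap turns with the gripper and the forces are low. I'll carry on.

```bash
python3 -m inch '0 0 0.0001 0 0 0.05 0.3;0 0 0.0001 0 0 0.1 0.3;0 0 0.0001 0 0 0.1 0.3;0 0 0.0001 0 0 0.1 0.3;0 0 0.0001 0 0 0.1 0.3;0 0 0.0001 0 0 0.1 0.3;0 0 0.0001 0 0 0.1 0.3;0 0 0.0001 0 0 0.1 0.3;0 0 0.0001 0 0 0.1 0.3;0 0 0 0 0 0.05 0.3;0 0 0 0 0 0 0.3'
python3 d.py 0.5195 -0.0202 0.0495 -106
for i in 1 ; do python3 -m inch '0 0 0.0001 0 0 0.05 0.3;0 0 0.0001 0 0 0.05 0.3'; python3 d.py 0.5195 -0.0202 0.0495 -115; done
```

```text
time_s: 16.42
tcp_pos: [0.5187, -0.0206, 0.0491]
eef_rot: [180.0, -0.0, -106.9]
contact_force: [-2.9, -2.7, 7.8]
gripper_width: 0.0301
t 16.4167 tcp [ 0.5187 -0.0206  0.0491] [ 1.7998e+02 -3.0000e-02 -1.0686e+02] j [ 19.4  16.9 -31.6   0.  -41.5 -36.3] F [-2.9 -2.7  7.8] M [-1.191  0.921 -0.03 ] w 0.0301
shift [-0.0006 -0.0007 -0.0004] turn [ 0.0004 -0.0005 -0.015 ]
time_s: 16.58
tcp_pos: [0.5186, -0.0206, 0.049]
eef_rot: [180.0, -0.0, -112.5]
contact_force: [-3.4, -2.9, 10.6]
gripper_width: 0.03
t 16.5833 tcp [ 0.5186 -0.0206  0.049 ] [ 1.7998e+02 -4.0000e-02 -1.1251e+02] j [ 19.4  17.  -31.6   0.  -41.5 -42. ] F [-3.4 -2.9 10.6] M [-1.08   1.208  0.051] w 0.03
shift [-0.0007 -0.0007 -0.0005] turn [ 0.0004 -0.0007  0.0434]
```

```bash
python3 -m inch '0 0 0.0001 0 0 0.05 0.3;0 0 0 0 0 0.05 0.3'; python3 d.py 0.5195 -0.0202 0.0495 -115;python3 -m inch '0 0 0.0001 0 0 0.05 0.3;0 0 0 0 0 0.05 0.3'; python3 d.py 0.5195 -0.0202 0.0495 -120
```

```text
time_s: 16.75
tcp_pos: [0.5186, -0.0206, 0.0489]
eef_rot: [180.0, -0.0, -118.3]
contact_force: [-3.2, -2.8, 9.2]
gripper_width: 0.03
t 16.75 tcp [ 0.5186 -0.0206  0.0489] [ 1.7998e+02 -4.0000e-02 -1.1826e+02] j [ 19.4  17.  -31.6   0.  -41.5 -47.7] F [-3.2 -2.8  9.2] M [-0.951  1.246  0.077] w 0.03
shift [-0.0008 -0.0006 -0.0006] turn [ 0.0004 -0.0007 -0.0569]
time_s: 16.92
tcp_pos: [0.5186, -0.0204, 0.0488]
eef_rot: [180.0, -0.0, -124.0]
contact_force: [-3.3, -0.5, 9.4]
gripper_width: 0.0301
t 16.9167 tcp [ 0.5186 -0.0204  0.0488] [ 1.7998e+02 -3.0000e-02 -1.2396e+02] j [ 19.4  17.  -31.6   0.  -41.5 -53.4] F [-3.3 -0.5  9.4] M [0.089 1.063 0.407] w 0.0301
shift [-0.0007 -0.0006 -0.0007] turn [ 0.0004 -0.0006 -0.0692]
```

```bash
python3 -m inch '0 0 0 0 0 0 0.3'; python3 d.py 0.5195 -0.0202 0.0495 -115;python3 -m inch '0 0 0 0 0 0.035 0.3;0 0 0 0 0 0 0.3'; python3 d.py 0.5195 -0.0202 0.0495 -120
```

```text
time_s: 17.0
tcp_pos: [0.5187, -0.0203, 0.0488]
eef_rot: [180.0, -0.0, -124.0]
contact_force: [-3.1, -1.1, 9.5]
gripper_width: 0.0303
t 17.0 tcp [ 0.5187 -0.0203  0.0488] [ 1.7998e+02 -2.0000e-02 -1.2399e+02] j [ 19.4  17.  -31.6   0.  -41.5 -53.4] F [-3.1 -1.1  9.5] M [-0.479  1.232  0.37 ] w 0.0303
shift [-0.0005 -0.0006 -0.0007] turn [ 0.0003 -0.0004 -0.1569]
time_s: 17.17
tcp_pos: [0.5188, -0.0201, 0.0487]
eef_rot: [180.0, -0.0, -125.9]
contact_force: [-3.1, -0.3, 8.7]
gripper_width: 0.0299
t 17.1667 tcp [ 0.5188 -0.0201  0.0487] [ 1.7999e+02 -1.0000e-02 -1.2594e+02] j [ 19.5  17.  -31.6  -0.  -41.5 -55.4] F [-3.1 -0.3  8.7] M [-0.107  1.136  0.331] w 0.0299
shift [-0.0004 -0.0006 -0.0008] turn [ 2.000e-04 -1.000e-04 -1.036e-01]
```

The moment levels off at about 0.35 N m while the jaws slip, so the cap is bottomed, at the angle the stripe predicted. Now I'll back off 90°.

```bash
python3 -m inch '0 0 -0.0001 0 0 -0.05 0.3;0 0 -0.0001 0 0 -0.1 0.3;0 0 -0.0001 0 0 -0.1 0.3;0 0 -0.0001 0 0 -0.1 0.3;0 0 -0.0001 0 0 -0.1 0.3;0 0 -0.0001 0 0 -0.1 0.3;0 0 -0.0001 0 0 -0.1 0.3;0 0 -0.0001 0 0 -0.1 0.3;0 0 -0.0001 0 0 -0.1 0.3;0 0 -0.0001 0 0 -0.1 0.3;0 0 -0.0001 0 0 -0.1 0.3;0 0 -0.0001 0 0 -0.1 0.3;0 0 -0.0001 0 0 -0.1 0.3;0 0 -0.0001 0 0 -0.1 0.3;0 0 -0.0001 0 0 -0.1 0.3;0 0 0 0 0 -0.07 0.3;0 0 0 0 0 -0.05 0.3;0 0 0 0 0 0 0.3;0 0 0 0 0 0 0.3'
python3 d.py 0.519 -0.0204 0.0502 -35.9
```

```text
time_s: 18.75
tcp_pos: [0.519, -0.0201, 0.0502]
eef_rot: [-180.0, -0.0, -35.9]
contact_force: [-2.3, -0.4, 7.8]
gripper_width: 0.03
t 18.75 tcp [ 0.519  -0.0201  0.0502] [-179.99   -0.    -35.88] j [ 19.4  16.9 -31.5  -0.  -41.7  34.7] F [-2.3 -0.4  7.8] M [-0.249  0.934  0.081] w 0.03
shift [0.0002 0.0003 0.    ] turn [-0.0003 -0.      0.0003]
```

I'll let go briefly, swing aside and check the stripe, then take hold again.

```bash
python3 -m inch '0 0 0 0 0 0 0.5;0 0 0 0 0 0 0.5;0 0 0 0 0 0 0.5;0 0 0 0 0 0 0.5;0 0 -0.01 0 0 0 0.5;0 0 -0.025 0 0 0 0.5;0 0 -0.03 0 0 0 0.5;0.005 0.0125 -0.025 0 0 0 0.5;0.0106 0.03 0 0 0 0 0.5;0.0124 0.036 0 0 0 0 0.5;0.0124 0.036 0 0 0 0 0.5;0.0124 0.036 0 0 0 0 0.5;0.0124 0.036 0 0 0 0 0.5;0.0124 0.036 0 0 0 0 0.5;0.01 0.025 0 0 0 0 0.5;0 0.01 0 0 0 0 0.5;0 0 0 0 0 0 0.5'
python3 - <<'E'
from h import *
im=r.capture("top")[:,:,::-1];cv2.imwrite("pics/top9.png",im)
cv2.imwrite("pics/t9.png",cv2.resize(im[160:260,280:405],(750,600),interpolation=cv2.INTER_CUBIC))
cv2.imwrite("pics/scene9.png",r.capture("scene")[:,:,::-1])
cv2.imwrite("pics/s9.png",cv2.resize(cv2.imread("pics/scene9.png")[170:250,280:380],(750,600),interpolation=cv2.INTER_CUBIC))
s=r.get_state();print(s["tcp_pos"],s["time_s"],s["eef_rot"])
up=cv2.resize(im,None,fx=6,fy=6,interpolation=cv2.INTER_CUBIC);yy,xx=np.mgrid[:2400,:3840]
f=lambda q:(np.asarray(q,float)+.5)/6-.5
z=.07;C=np.array([.5180,-.0176]);uc=pj("top",[*C,z])[0]
for T in(170,190):
    q=np.argwhere((up[...,2]<T)&(np.hypot(xx/6-uc[0],yy/6-uc[1])<5.2))[:,::-1]
    w=bp("top",f(q),z)[:,:2];wt=T-up[q[:,1],q[:,0],2].astype(float)
    mu=np.average(w,axis=0,weights=wt);e,v=np.linalg.eigh(np.cov((w-mu).T,aweights=wt));d=v[:,1]*np.sign(v[:,1]@(mu-C))
    print("stripe",mu-C,np.degrees(np.arctan2(d[1],d[0])),np.degrees(np.arctan2(*(mu-C)[::-1])),e,"want 125.8")
E
```

```text
time_s: 20.17
tcp_pos: [0.4377, -0.2819, 0.1401]
eef_rot: [180.0, 0.0, -36.1]
contact_force: [0.1, -0.7, -0.1]
gripper_width: 0.0439
[ 0.4388515  -0.28028902  0.14014973] 20.2667 [-1.79985304e+02 -1.62176728e-02 -3.59841601e+01]
stripe [-0.00319778  0.00551119] 121.52266032659051 120.12376098918361 [3.57054247e-07 3.31132645e-06] want 125.8
stripe [-0.00341419  0.00578144] 123.34480921276638 120.56368399825045 [5.50941137e-07 5.64523658e-06] want 125.8
```

View pics/t9.png

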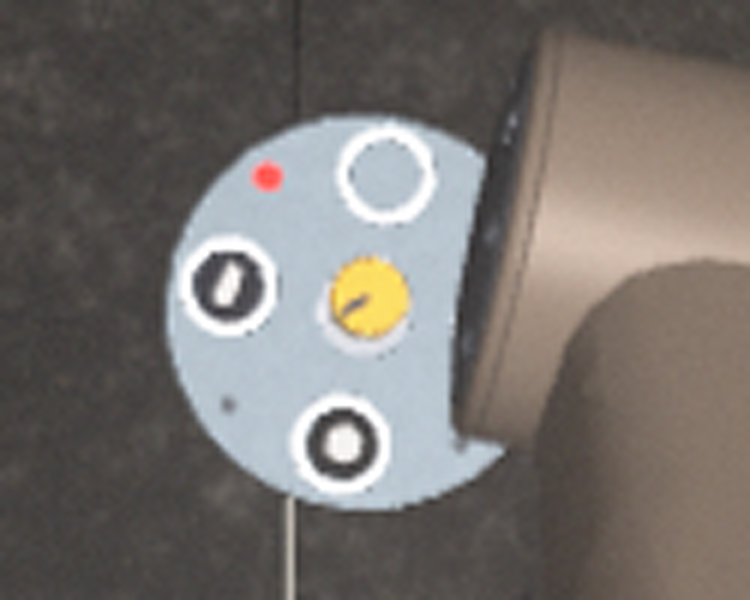

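View pics/s9.png

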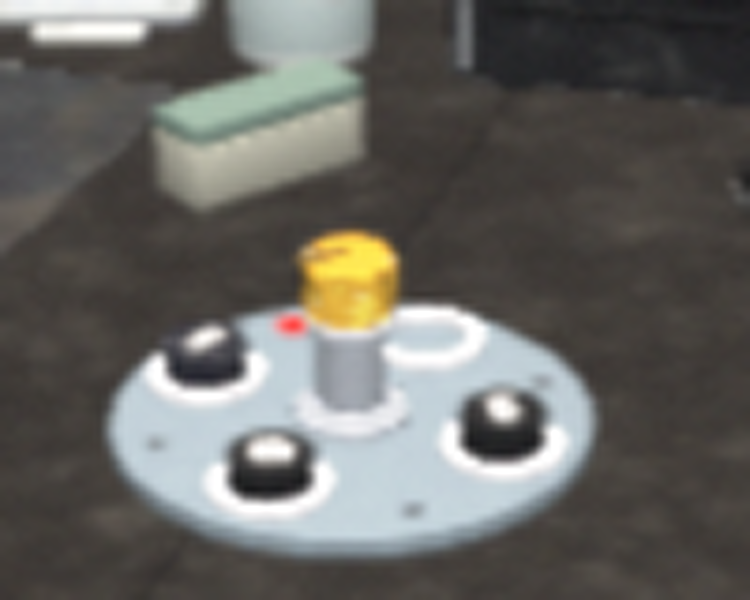

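The stripe reads about 121–123° against 125.8° wanted, which is close to the measurement noise. I'll measure it more carefully with an angular brightness profile.

```bash
python3 - <<'E'
from h import *
from scipy.ndimage import map_coordinates
def ang(fn,n,C,z):
    g=cv2.imread(fn)[...,2].astype(float);A=np.radians(np.arange(60,210,1.));P_=[]
    for a in A:
        rr=np.arange(.004,.0125,.0005);X=np.c_[C[0]+rr*np.cos(a),C[1]+rr*np.sin(a),np.full(len(rr),z)]
        q=pj(n,X);P_.append(map_coordinates(g,[q[:,1],q[:,0]],order=1).mean())
    p=np.array(P_);w=np.clip(np.median(p)-p-15,0,None);k=np.abs(np.arange(60,210)-np.arange(60,210)[w.argmax()])<30
    return (w*k*np.arange(60,210)).sum()/(w*k).sum(),w.max()
for dx in(-.0007,0,.0007):
  for dy in(-.0007,0,.0007):
    C=(.5180+dx,-.0176+dy);print(dx,dy,[round(ang(f"pics/{f}.png","top",C,z)[0],1) for f,z in(("top0",.0705),("top6",.0705),("top9",.07))])
for C in ((.5197,-.0207),(.519,-.0207),(.5197,-.0214)): print("scene",C,[round(ang(f"pics/{f}.png","scene",C,z)[0],1) for f,z in(("scene0",.0705),("scene5",.0705),("scene9",.07))])
E
python3 d.py 0.519 -0.0203 0.1402 -36
```

```text
-0.0007 -0.0007 [np.float64(138.8), np.float64(138.8), np.float64(112.9)]
-0.0007 0 [np.float64(143.5), np.float64(143.6), np.float64(115.6)]
-0.0007 0.0007 [np.float64(148.2), np.float64(148.3), np.float64(118.6)]
0 -0.0007 [np.float64(141.7), np.float64(141.7), np.float64(117.8)]
0 0 [np.float64(146.4), np.float64(146.5), np.float64(120.7)]
0 0.0007 [np.float64(151.2), np.float64(151.3), np.float64(123.6)]
t 20.2667 tcp [ 0.4389 -0.2803  0.1401] [-1.7999e+02 -2.0000e-02 -3.5980e+01] j [-11.   10.4 -25.5  -0.  -54.   65. ] F [0.2 0.6 0.4] M [ 0.083 -0.045 -0.012] w 0.0438
shift [-0.0879 -0.2575 -0.    ] turn [-0.0003 -0.0003  0.0003]Traceback (most recent call last):
  File "<stdin>", line 12, in <module>
  File "<stdin>", line 7, in ang
  File "h.py", line 12, in pj
    K,D,R,t=P(n);return cv2.projectPoints(np.array(X,float).reshape(-1,3),cv2.Rodrigues(R)[0],t,K,D)[0].reshape(-1,2)
            ~^^^
  File "h.py", line 4, in P
    c=r.camera_params(n);f=200/np.tan(np.radians(c["vfov"]/2))
ValueError: time passes only in moves, steps and waits
```

The picture doesn't settle the last few degrees. I'll take hold again, tighten to the stop in fine steps while reading the torque to find the stop angle in gripper terms, and back off exactly 90° from there.

```bash
python3 -m inch '-0.005 -0.0125 0 0 0 0 0.5;-0.0106 -0.03 0 0 0 0 0.5;-0.0124 -0.036 0 0 0 0 0.5;-0.0124 -0.036 0 0 0 0 0.5;-0.0124 -0.036 0 0 0 0 0.5;-0.0124 -0.036 0 0 0 0 0.5;-0.0124 -0.036 0 0 0 0 0.5;-0.007 -0.02 0 0 0 0 0.5;-0.0033 -0.015 0 0 0 0 0.5;0 0 0.03 0 0 0 0.5;0 0 0.025 0 0 0 0.5;0 0 0 0 0 0 0.5;0 0 0 0 0 0 0.5;0 0 0 0 0 0 0.5'
python3 d.py 0.519 -0.0203 0.0502 -36
```

```text
time_s: 21.43
tcp_pos: [0.5195, -0.0199, 0.0859]
eef_rot: [-180.0, -0.0, -35.9]
contact_force: [-0.4, -0.5, 0.3]
gripper_width: 0.044
t 21.4333 tcp [ 0.5195 -0.0199  0.0859] [-1.7998e+02 -5.0000e-02 -3.5880e+01] j [ 19.5  14.  -29.4   0.  -46.6  34.6] F [-0.4 -0.5  0.3] M [ 0.073 -0.01  -0.037] w 0.044
shift [-0.0002  0.0006  0.0357] turn [-0.0003 -0.0008  0.0022]
```

```bash
python3 -m inch '0 0.0006 0.016 0 0 0 0.5;0 0 0.013 0 0 0 0.5;0 0 0.0065 0 0 0 0.5;0 0 0 0 0 0 0.5;0 0 0 0 0 0 0.5;0 0 0 0 0 0 0.3;0 0 0 0 0 0 0.3;0 0 0 0 0 0 0.3;0 0 0 0 0 0 0.3;0 0 0 0 0 0 0.3;0 0 0 0 0 0 0.3' 25
python3 d.py 0.519 -0.0203 0.0502 -36
```

```text
time_s: 22.35
tcp_pos: [0.5192, -0.0203, 0.0499]
eef_rot: [-179.9, -0.1, -35.9]
contact_force: [-0.5, 1.3, 5.3]
gripper_width: 0.0301
t 22.35 tcp [ 0.5192 -0.0203  0.0499] [-1.7993e+02 -6.0000e-02 -3.5890e+01] j [ 19.4  16.9 -31.5   0.  -41.5  34.7] F [-0.5  1.3  5.3] M [ 0.707  0.103 -0.074] w 0.0301
shift [-0.0002  0.0001 -0.0003] turn [-0.0012 -0.001   0.0019]
```

```bash
python3 -m inch '0 0 0.0001 0 0 0.05 0.3;0 0 0.0001 0 0 0.1 0.3;0 0 0.0001 0 0 0.1 0.3;0 0 0.0001 0 0 0.1 0.3;0 0 0.0001 0 0 0.1 0.3;0 0 0.0001 0 0 0.1 0.3;0 0 0.0001 0 0 0.1 0.3;0 0 0.0001 0 0 0.1 0.3;0 0 0.0001 0 0 0.1 0.3;0 0 0.0001 0 0 0.1 0.3;0 0 0.0001 0 0 0.1 0.3;0 0 0.0001 0 0 0.1 0.3;0 0 0 0 0 0.1 0.3;0 0 0.0001 0 0 0.1 0.3;0 0 0 0 0 0.05 0.3;0 0 0 0 0 0.03 0.3'
python3 d.py 0.519 -0.0203 0.0502 -126
for k in 1; do python3 -m inch '0 0 0 0 0 0.0175 0.3;0 0 0 0 0 0.0175 0.3'; python3 d.py 0.519 -0.0203 0.0502 -126; done | grep tcp
python3 -m inch '0 0 0 0 0 0.0175 0.3;0 0 0 0 0 0.0175 0.3' >/dev/null; python3 d.py 0.519 -0.0203 0.0502 -126|head -1
python3 -m inch '0 0 0 0 0 0.0175 0.3' >/dev/null; python3 d.py 0.519 -0.0203 0.0502 -126|head -1
python3 -m inch '0 0 0 0 0 0.0175 0.3' >/dev/null; python3 d.py 0.519 -0.0203 0.0502 -126|head -1
```

```text
time_s: 23.68
tcp_pos: [0.5186, -0.0205, 0.0485]
eef_rot: [-180.0, 0.0, -118.0]
contact_force: [-1.2, 2.3, 6.9]
gripper_width: 0.0299
t 23.6833 tcp [ 0.5186 -0.0205  0.0485] [-1.7998e+02  2.0000e-02 -1.1800e+02] j [ 19.4  17.  -31.6   0.  -41.4 -47.4] F [-1.2  2.3  6.9] M [0.922 0.651 0.039] w 0.0299
shift [-0.0003 -0.0003 -0.0017] turn [-0.0003  0.0003  0.1396]
tcp_pos: [0.5186, -0.0204, 0.0485]
t 23.85 tcp [ 0.5186 -0.0204  0.0485] [-1.7998e+02  2.0000e-02 -1.1988e+02] j [ 19.4  17.  -31.6   0.  -41.4 -49.3] F [-2.3  2.2  6.3] M [0.898 0.614 0.035] w 0.03
t 24.0167 tcp [ 0.5186 -0.0204  0.0484] [-1.7998e+02  2.0000e-02 -1.2188e+02] j [ 19.4  17.  -31.6   0.  -41.4 -51.3] F [-1.9  2.6  6.4] M [0.92  0.569 0.008] w 0.0299
t 24.1 tcp [ 0.5186 -0.0205  0.0484] [-1.7999e+02  2.0000e-02 -1.2289e+02] j [ 19.4  17.  -31.6  -0.  -41.4 -52.3] F [-2.2  1.4  6.2] M [0.895 0.583 0.073] w 0.03
t 24.1833 tcp [ 0.5185 -0.0205  0.0484] [-1.7999e+02  1.0000e-02 -1.2389e+02] j [ 19.4  17.  -31.6   0.  -41.4 -53.3] F [-2.7  1.8  6.3] M [0.936 0.575 0.067] w 0.0301
```

```bash
python3 -m inch '0 0 0 0 0 0.0087 0.3' >/dev/null; python3 d.py 0.519 -0.0203 0.0502 -126|head -1
python3 -m inch '0 0 0 0 0 0.0087 0.3' >/dev/null; python3 d.py 0.519 -0.0203 0.0502 -126|head -1
python3 -m inch '0 0 0 0 0 0.0087 0.3' >/dev/null; python3 d.py 0.519 -0.0203 0.0502 -126|head -1
python3 -m inch '0 0 0 0 0 0.0087 0.3' >/dev/null; python3 d.py 0.519 -0.0203 0.0502 -126|head -1
python3 -m inch '0 0 0 0 0 0.0087 0.3' >/dev/null; python3 d.py 0.519 -0.0203 0.0502 -126|head -1
python3 -m inch '0 0 0 0 0 0.0087 0.3' >/dev/null; python3 d.py 0.519 -0.0203 0.0502 -126|head -1
```

```text
t 24.2667 tcp [ 0.5186 -0.0204  0.0484] [-1.7999e+02  2.0000e-02 -1.2440e+02] j [ 19.4  17.  -31.6   0.  -41.4 -53.8] F [-2.1  2.4  5.8] M [0.928 0.54  0.077] w 0.0302
t 24.35 tcp [ 0.5186 -0.0204  0.0484] [-1.7999e+02  1.0000e-02 -1.2486e+02] j [ 19.4  17.  -31.6   0.  -41.4 -54.3] F [-2.1  1.8  5.8] M [0.928 0.504 0.034] w 0.0299
t 24.4333 tcp [ 0.5186 -0.0204  0.0484] [-1.7999e+02  1.0000e-02 -1.2535e+02] j [ 19.4  17.  -31.6   0.  -41.4 -54.8] F [-1.5  1.9  6.1] M [0.984 0.565 0.201] w 0.0301
t 24.5167 tcp [ 0.5186 -0.0205  0.0484] [-1.7999e+02  1.0000e-02 -1.2584e+02] j [ 19.4  17.  -31.6   0.  -41.4 -55.3] F [-1.8  3.1  6.1] M [0.974 0.59  0.302] w 0.0303
t 24.6 tcp [ 0.5185 -0.0205  0.0484] [-179.99    0.   -126.33] j [ 19.4  17.  -31.6   0.  -41.4 -55.8] F [-2.   2.1  6.2] M [0.951 0.589 0.39 ] w 0.0303
t 24.6833 tcp [ 0.5186 -0.0204  0.0484] [-1.7999e+02  1.0000e-02 -1.2681e+02] j [ 19.4  17.  -31.6   0.  -41.4 -56.3] F [-2.2  3.1  5.9] M [1.001 0.643 0.538] w 0.0301
```

The torque climbs linearly from a contact onset at yaw of about -124.7, so the target yaw is about -34.3, which allows for wind-up. I'll back off 1.614 rad.

```bash
python3 -m inch '0 0 -0.0001 0 0 -0.05 0.3;0 0 -0.0001 0 0 -0.1 0.3;0 0 -0.0001 0 0 -0.1 0.3;0 0 -0.0001 0 0 -0.1 0.3;0 0 -0.0001 0 0 -0.1 0.3;0 0 -0.0001 0 0 -0.1 0.3;0 0 -0.0001 0 0 -0.1 0.3;0 0 -0.0001 0 0 -0.1 0.3;0 0 -0.0001 0 0 -0.1 0.3;0 0 -0.0001 0 0 -0.1 0.3;0 0 -0.0001 0 0 -0.1 0.3;0 0 -0.0001 0 0 -0.1 0.3;0 0 -0.0001 0 0 -0.1 0.3;0 0 -0.0001 0 0 -0.1 0.3;0 0 -0.0001 0 0 -0.1 0.3;0 0 0 0 0 -0.1 0.3;0 0 0 0 0 -0.05 0.3;0 0 0 0 0 -0.014 0.3;0 0 0 0 0 0 0.3;0 0 0 0 0 0 0.3'
python3 d.py 0.519 -0.0203 0.0502 -34.3
python3 - <<'E'
from h import *
for n in("scene","top"):
    cv2.imwrite(f"pics/{n}10.png",r.capture(n)[:,:,::-1])
cv2.imwrite("pics/s11.png",cv2.resize(cv2.imread("pics/scene10.png")[140:270,270:440],(785,600),interpolation=cv2.INTER_CUBIC))
E
```

```text
time_s: 26.35
tcp_pos: [0.5192, -0.0204, 0.0499]
eef_rot: [-179.9, -0.1, -34.4]
contact_force: [1.1, 2.0, 6.0]
gripper_width: 0.0297
t 26.35 tcp [ 0.5192 -0.0204  0.0499] [-1.7994e+02 -5.0000e-02 -3.4440e+01] j [ 19.4  16.9 -31.5   0.  -41.5  36.1] F [1.1 2.  6. ] M [ 0.789 -0.167 -0.02 ] w 0.0297
shift [-0.0002  0.     -0.0003] turn [-0.001  -0.0009 -0.0025]
```

View pics/s11.png

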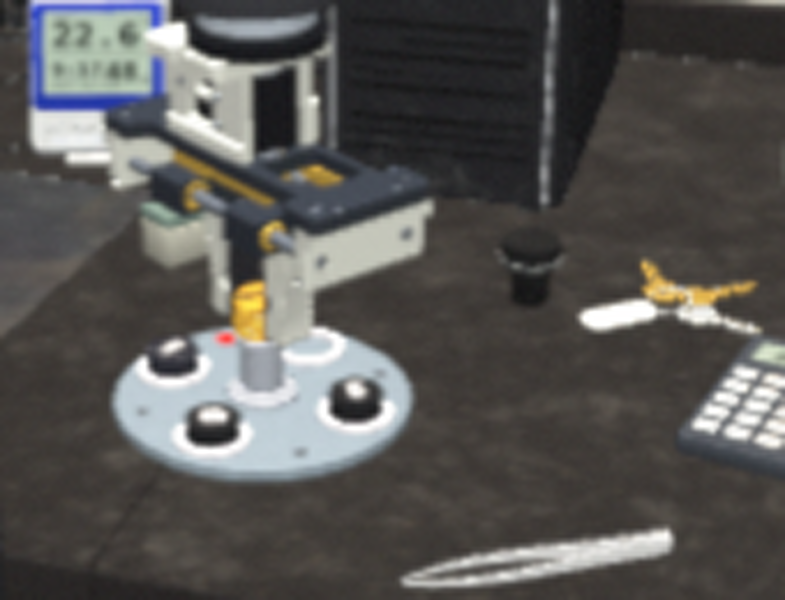

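The cap (252,310) is held in the gripper. The three good mounts are in their cups, the fourth cup is empty, and the eyepiece, tweezers and slide box look undisturbed. I'm handing the job in.

```bash
python3 -c "
from plant import r
print(r.close_job())"
```

```text
the job is handed in; nothing more can be done
None
```

The job is handed in at about 26.5 s of the 72 s. The small mount is in the dish, and the gripper is holding the brass cap a quarter turn back from its stop.

- **Mount:** I took specimen5 from the cup at 315° and set it down in the clear dish. A top picture taken afterwards showed it flat, spot up and near the middle. That was my last view of the dish, because the arm hides it in the final pose. At the end the three good mounts were still in their cups, and the slide box, tweezers and eyepiece looked unmoved.
- **Cap:** I tightened it until the jaws slipped at about 0.35 N m, then backed it off 90°. I let go to check the stripe from above. It read about 121–123°, against the 125.8° wanted, and that reading is only good to a few degrees.
- **Correction:** I took hold again and tightened in fine steps. The torque rose steadily from a gripper angle of about -124.7° to 0.54 N m. I then backed off to -34.4°, which leaves the cap about 90° from the stop, give or take a degree by the torque reading.
- **Final state:** The gripper holds the cap at 25 N, with outside forces around 6 N.
- **Not checked or in disagreement:** I could not see the stripe again after the final grip. The two cameras disagreed by about 3 mm on the holder's position. I settled that from the fingers in the scene picture and from the gripping forces.

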